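Set up and load the specimen mixer

ROBOT

A 6-joint arm with a two-finger parallel gripper is mounted at the origin on the work surface. World frame = base frame: x ahead of the robot, y to its left, z up, the work surface at z = 0. Lengths are in m, angles in rad, forces in N, time in s.
With the tool pointing down it reaches from about 0.25 to 0.725 m from the base axis. Payload 4 kg.
Tool frame: the origin (TCP) lies on the centre line of the jaws, within the pads' length; the fingertips stand 14 mm ahead of it and the grasp point (between the pads) lies 5 mm behind it; z points along the fingers, x is the direction in which the jaws open and shut, and the axes are right-handed (so a half turn about z gives the same grasp; the last joint's range is limited). The gripper opens to 85 mm and grips with 20 to 120 N. Pads are 22 mm wide; open, the fingers measure 114 mm over their backs; the gripper's body (76 mm by 85 mm) begins 54 mm behind the grasp point. The pads swing forward as they close: fully open they stand 13 mm farther back than shut.
Start: joints at [1.118, 0.241, 0.005, 1.335, 0, 1.571], TCP at [0.219, 0.45, 0.245] pointing down, gripper open.
Joint ranges: [-2.72, 2.72], [-1.05, 1.87], [-1.09, 1.28], [-1.99, 2.15], [-1.42, 1.44], [-3.14, 3.14]. Speed limits (rad/s): [2.79, 2.79, 3.14, 3.14, 3.14, 3.14].

INTERFACE

Orientations are given as a unit quaternion [x, y, z, w].
In Python, from workcell import bot gives the robot as it stands.
- The arm moves only by the tool play_rows, never from a script. Its argument "motion" is a list of rows, each an object with "fingers": the closure, from -1 (fully open) to 1 (shut), so that 0 is half open; "translation": the shift along the tool's x, y, z in cm, a list of three; "roll": the turn about the tool's z in degrees. A call has 1 to 20 rows; each row is the pose to reach, as a shift and turn from the pose commanded when the call began, along the tool's axes at that moment; what a row does not reach only later rows make up. A row lasts 1/12 s, in which the tool goes at most 41.7 mm and 7.16 degrees, less where a joint would pass 70% of its speed; a pose out of reach is approached as far as the arm can. A call with a gripper value outside its range is refused whole. The fingers move at their own pace and stop on an object; the grip force is fixed at half the most. Time passes only in rows, so rows that repeat a pose let the fingers close. It gives the time, the measured TCP pose, the force and the opening at its end, in the units of the state.
- bot.get_obs(): the state, without advancing time (a new reading comes with each control period).
- bot.camera(name): name is "scene" or "side" or "wrist"; returns a dict with "pixels" (400x640x3 uint8, red, green, blue), "intrinsics" (3x3 intrinsics, pixels), "k1" (the pictures are not rectified: a ray, as slopes to the right and down, at radius r is drawn at 1 + k1 r^2 times it, then the intrinsics apply), "world_to_cam" (4x4, takes a point from world to camera coordinates). Camera axes: x right, y down, z forward; pixel columns grow to the right and rows downward; lengths in m; the calibration is good to about 2 mm. A picture is of the moment at which its call begins. There is no depth.
- bot.job_done(): hands the job in, once; it reports no verdict.
The state is a dict: "clock": time; "joint_pos": joint angles; "joint_vel": joint speeds; "tau": joint torques, N m; "eef_pos": TCP position; "tool_rot": TCP orientation; "ft_force": force on the tool from outside, world axes, zero at the start; "ft_torque": the same for the moment, N m; "grip_width": finger opening in m.
Only numpy, scipy, OpenCV 4.12 (cv2) and the standard library are available. Lean on these libraries where they do the work, as an engineer would, in place of code of your own. Each camera call takes 0.05 s, during which the arm holds its last target. There are 200 camera calls.

TASK

Get the specimen mixer ready: turn its drive spindle until the flat tang lines up with the guide rails, then set the carrier tray down between the rails so that the tang comes up through its slot and the tray sits flat on the deck. All the specimen pots must end up standing upright on the carrier's floor, and all the slide mailers in the yellow basket; leave the label roll, timer and stamp where they are.

Things in the scene. Friction and masses are not known exactly. Their poses are not given: they have to be found in the camera images.
- mixer: specimen mixer, fixed: white housing 270 (x) by 185 (y) mm, flat steel deck 60 mm above the bench; origin at the centre of its underside. Two dark steel guide rails stand on the deck, parallel to x and centred: 160 mm long, 12 mm thick, 14 mm high, inner faces 149 mm apart. Two black index lines on the deck run out from the spindle along x.
- mixer_seat (a point): point in the middle of the deck surface, on the spindle axis, 60 mm above the bench; axes as mixer
- spindle (a joint): drive spindle with a flat tang on top, in the middle of the deck; turns about the vertical (rad, anticlockwise from above positive, stops at -0.6 and 3.74), with 0.12 N m of friction, so it stays where it is left. At 0 and at pi the tang's long side lies along the mixer's x axis, in line with the index lines and rails.
- spindle_tang (a point): centre of the top of the spindle's steel tang: 44 mm long, 12 mm thick, 26 mm high above the deck (the top 6 mm is narrowed to 40 by 8 mm). x along its long side, y across its flats, by which it can be pinched and turned; turns with the spindle
- carrier: loose aluminium tray, 220 (x) by 140 (y) mm, about 0.35 kg; floor 8 mm thick, rim 4 mm thick, 14 mm above the floor; origin at the centre of its underside. Through slot in mid-floor 50 (x) by 18 (y) mm, for the tang; fits the mixer either way round. A bridge handle stands across the middle. Room on the floor for two pots side by side at each end (x = +/-70, y = +/-32 mm).
- carrier_grip (a point): centre of the carrier's dark bridge handle, 70 mm above the carrier's underside; axes as carrier. The bar runs 118 mm along y, 14 by 14 mm in section, on two posts at y = +/-56 mm; pinch it along x
- basket: yellow plastic basket, open at the top, fixed, 240 mm (x) by 140 mm (y) by 50 mm high, walls 4 mm, floor 4 mm; origin at the centre of its underside
- pot0: specimen pot: squat white plastic jar with a screw lid, 42 mm tall, body 52 mm across and the lid (its top 12 mm) 56 mm across; origin at the centre of its underside, z up along its axis; about 70 g. May be absent.
- pot1: specimen pot: squat white plastic jar with a screw lid, 42 mm tall, body 52 mm across and the lid (its top 12 mm) 56 mm across; origin at the centre of its underside, z up along its axis; about 70 g. May be absent.
- pot2: specimen pot: squat white plastic jar with a screw lid, 42 mm tall, body 52 mm across and the lid (its top 12 mm) 56 mm across; origin at the centre of its underside, z up along its axis; about 70 g. May be absent.
- pot3: specimen pot: squat white plastic jar with a screw lid, 42 mm tall, body 52 mm across and the lid (its top 12 mm) 56 mm across; origin at the centre of its underside, z up along its axis; about 70 g. May be absent.
- mailer0: slide mailer: flat white plastic box for microscope slides, 85 mm long (x) by 35 mm wide (y) by 20 mm high (z); origin at the centre of its underside; about 50 g. May be absent.
- mailer1: slide mailer: flat white plastic box for microscope slides, 85 mm long (x) by 35 mm wide (y) by 20 mm high (z); origin at the centre of its underside; about 50 g. May be absent.
- mailer2: slide mailer: flat white plastic box for microscope slides, 85 mm long (x) by 35 mm wide (y) by 20 mm high (z); origin at the centre of its underside; about 50 g. May be absent.
- label_roll: bystander: roll of paper labels lying flat, 60 mm across, 28 mm high; origin at the centre of its underside; not part of the job
- timer: bystander: square grey timer, 60 by 60 by 26 mm; origin at the centre of its underside; not part of the job
- stamp: bystander: hand stamp, black base 50 by 38 by 18 mm with a wooden knob, 54 mm tall in all; origin at the centre of its underside; not part of the job
There are look-alikes about, which are no part of the job. Leave any purple look-alike of the mailer2 alone. What is shaped like the pot1 but turquoise is not meant.

How it is judged:
By the outcome, as a careful person would: the job done as asked, in the order asked, and still so for the second after the job is handed in, with the robot touching nothing.
Of pot0, pot1, pot2, pot3 only 3 to 4 are there at a start; the rules pass over those that are not, and their reading is None.
Of mailer0, mailer1, mailer2 only 2 to 3 are there at a start; the rules pass over those that are not, and their reading is None.
At some moment in a run one of pot0, pot1, pot2, pot3 may be knocked a few centimetres aside while the robot is not near it.
Once in a run the grip may slacken for a moment while it holds something.
It also fails if it takes over 210 s, if anything falls off the work surface, if the arm or the gripper's body presses on something with over 40 N, if the wrist force passes 120 N, or if a joint passes its speed limit or range.

## Working session

There is one attempt and no reset: what is moved stays moved. The work goes in short steps, Python scripts to look and compute and a tool call to move; the robot and the scene stay as the last step left them, time stands still between calls to the robot, and variables do not carry over. Pictures are saved under pics/ and viewed, about 12 in all and at most 16, crops included, and the job is handed in when it is done.

Besides the shell and the picture viewer there is one more tool, called after "Call:" as a command line: name --argument value ..., lists and objects as JSON in quotes. play_rows: Moves the arm, as the interface text tells. Its arguments: {"type":"object","properties":{"motion":{"type":"array","items":{"type":"object","properties":{"fingers":{"type":"number"},"translation":{"type":"array","items":{"type":"number"}},"roll":{"type":"number"}}}}},"required":["motion"]}

```bash
ls; mkdir -p pics; cat > h.py <<'E'
import numpy as np, cv2
from workcell import bot
def cam(n):
    c=bot.camera(n); return c
def save(c,f): cv2.imwrite('pics/'+f, c['pixels'][:,:,::-1])
def ray(c,u,v):
    K=np.array(c['intrinsics']);k=c['k1']
    x=(u-K[0,2])/K[0,0]; y=(v-K[1,2])/K[1,1]
    rd=np.hypot(x,y); r=rd
    for _ in range(30): r=rd/(1+k*r*r)
    s=r/rd if rd>0 else 1
    T=np.array(c['world_to_cam']); R=T[:3,:3]; o=-R.T@T[:3,3]
    return o, R.T@np.array([x*s,y*s,1])
def onz(c,u,v,z):
    o,d=ray(c,u,v); return (o+d*(z-o[2])/d[2])
def proj(c,p):
    T=np.array(c['world_to_cam']);q=T[:3,:3]@np.array(p)+T[:3,3]
    x,y=q[:2]/q[2]; s=1+c['k1']*(x*x+y*y);K=np.array(c['intrinsics'])
    return K[0,0]*x*s+K[0,2],K[1,1]*y*s+K[1,2]
E
python3 - <<'E'
from h import *
for n in ['scene','side']:
    c=cam(n); save(c,n+'0.png'); np.save(n+'.npy',c,allow_pickle=True)
    o,d=ray(c,320,200); print(n,o,d)
s=bot.get_obs(); print(s)
E
```

```text
pics
scene [ 1.13758037 -0.85130657  0.86060749] [-0.47994362  0.61295015 -0.62781244]
side [0.37485352 0.587336   0.7108704 ] [ 0.1910843  -0.69927072 -0.68899439]
{'clock': 0.1, 'joint_pos': array([1.11799164e+00, 2.41340232e-01, 3.86385743e-03, 1.33520599e+00,
       2.53211626e-05, 1.57079015e+00]), 'joint_vel': array([-5.06220942e-04, -2.08078112e-03,  2.99248707e-03, -4.28628715e-05,
       -2.14791016e-04, -4.66099620e-04]), 'tau': array([-8.92791991e-05, -3.73137510e+01,  2.53010541e+01,  1.08755412e-02,
       -7.89385155e-06, -7.45667847e-06]), 'eef_pos': array([0.21850208, 0.44912999, 0.24450254]), 'tool_rot': array([ 8.47786082e-01,  5.30337506e-01, -8.06193809e-04,  4.89378675e-04]), 'ft_force': array([-0.03937943, -0.37869529,  0.46336194]), 'ft_torque': array([-0.00382225,  0.03812925,  0.02206262]), 'grip_width': 0.0855876837773999}
```

View pics/scene0.png

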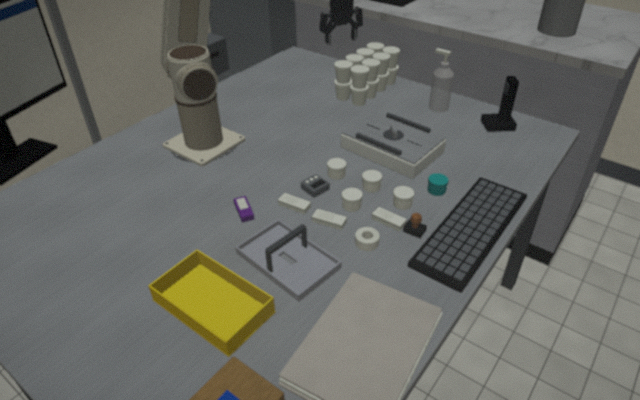

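View pics/side0.png

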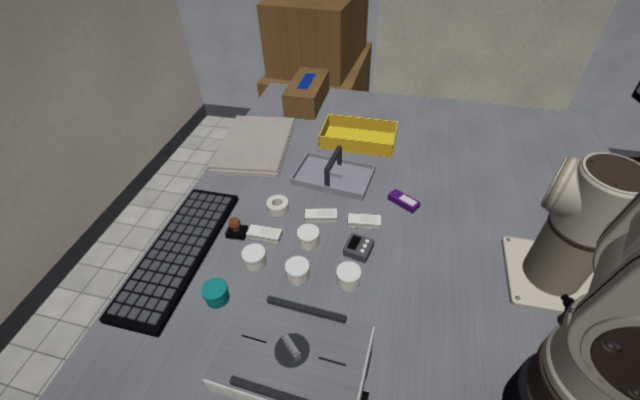

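```bash
cat > m.py <<'E'
from h import *
for n in ['scene','side']:
    c=np.load(n+'.npy',allow_pickle=True).item(); im=c['pixels'][:,:,::-1].copy()
    hsv=cv2.cvtColor(im,cv2.COLOR_BGR2HSV)
    R={'scene':(230,60,470,310),'side':(160,110,430,400)}[n]
    def blobs(m,lo,z,name):
        m=m.astype(np.uint8); q=np.zeros_like(m); q[R[1]:R[3],R[0]:R[2]]=m[R[1]:R[3],R[0]:R[2]]
        k,l,st,ce=cv2.connectedComponentsWithStats(q)
        for i in range(1,k):
            if st[i,4]>lo:
                (a,b),wh,ang=cv2.minAreaRect(np.argwhere(l==i)[:,::-1].astype(np.float32))
                bx=cv2.boxPoints(((a,b),wh,ang)); 
                i1=np.argmax(wh); e=[(bx[j]+bx[(j+1)%4])/2 for j in range(4)]
                L=max(((e[0],e[2]),(e[1],e[3])),key=lambda t:np.linalg.norm(t[0]-t[1]))
                P=[onz(c,*t,z)[:2] for t in L]; d=P[0]-P[1]
                print(n,name,st[i].tolist(),'c',onz(c,a,b,z)[:2].round(3),'len',np.linalg.norm(d).round(3),'ang',np.degrees(np.arctan2(d[1],d[0])).round(1))
    white=(hsv[...,2]>165)&(hsv[...,1]<45)
    blobs(white,40,.02,'white')
    blobs(hsv[...,2]<75,25,.074,'dark')
    blobs((hsv[...,1]>150)&(hsv[...,0]>20)&(hsv[...,0]<35),300,.05,'yellow')
E
python3 m.py
```

```text
scene white [363, 60, 15, 4, 45] c [0.109 0.815] len 0.058 ang 35.9
scene white [336, 62, 15, 5, 54] c [0.033 0.73 ] len 0.057 ang 35.7
scene white [352, 66, 16, 6, 62] c [0.112 0.733] len 0.06 ang 35.8
scene white [328, 159, 17, 9, 116] c [0.427 0.136] len 0.047 ang 36.1
scene white [363, 171, 18, 10, 134] c [0.546 0.145] len 0.049 ang 36.2
scene white [395, 187, 18, 11, 152] c [0.658 0.132] len 0.047 ang 36.2
scene white [343, 189, 19, 11, 161] c [0.55  0.042] len 0.049 ang -143.8
scene white [280, 194, 28, 14, 139] c [ 0.439 -0.074] len 0.081 ang -173.2
scene white [374, 208, 11, 10, 56] c [0.652 0.022] len 0.032 ang 176.8
scene white [314, 210, 31, 14, 165] c [ 0.554 -0.07 ] len 0.081 ang -167.3
scene white [386, 212, 19, 13, 109] c [0.694 0.022] len 0.051 ang -177.8
scene white [356, 228, 22, 14, 83] c [ 0.671 -0.074] len 0.054 ang 154.3
scene dark [230, 60, 32, 15, 262] c [-0.182  0.39 ] len 0.119 ang 35.3
scene dark [387, 114, 43, 19, 184] c [0.524 0.385] len 0.156 ang 176.2
scene dark [384, 129, 19, 11, 109] c [0.524 0.296] len 0.055 ang -167.7
scene dark [356, 134, 45, 21, 2
[... 2615 characters left out ...]
-167.7
side dark [347, 235, 15, 16, 138] c [0.445 0.058] len 0.043 ang -100.8
side dark [344, 243, 30, 19, 122] c [0.426 0.089] len 0.069 ang -148.9
side dark [224, 291, 5, 11, 39] c [0.668 0.248] len 0.023 ang -65.9
side dark [268, 297, 79, 26, 555] c [0.504 0.241] len 0.158 ang -3.4
side dark [242, 335, 24, 8, 38] c [0.583 0.318] len 0.045 ang -3.0
side dark [275, 334, 34, 33, 621] c [0.509 0.324] len 0.058 ang -139.3
side dark [319, 357, 27, 9, 41] c [0.436 0.327] len 0.047 ang -3.3
side dark [230, 377, 76, 23, 565] c [0.528 0.398] len 0.129 ang -3.1
side dark [361, 391, 8, 9, 58] c [0.373 0.369] len 0.012 ang -81.1
side yellow [319, 115, 78, 42, 2500] c [ 0.515 -0.403] len 0.242 ang -1.1
```

```bash
python3 - <<'E'
import cv2,numpy as np
a=cv2.imread('pics/side0.png')[140:400,190:420]; b=cv2.imread('pics/scene0.png')[100:300,230:450]
a=cv2.resize(a,None,fx=2,fy=2,interpolation=cv2.INTER_CUBIC)
cv2.imwrite('pics/sidecrop.png',a)
E
```

```text
(no output)
```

View pics/sidecrop.png

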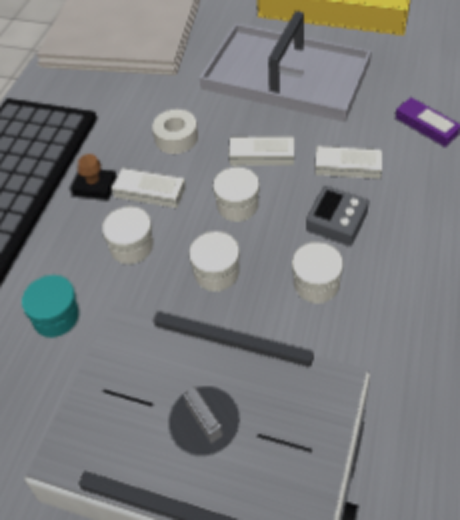

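```bash
cat >> h.py <<'E'
from scipy.spatial.transform import Rotation as Ro
def tool():
    s=bot.get_obs(); R=Ro.from_quat(s['tool_rot']).as_matrix(); return s,np.array(s['eef_pos']),R
def yawdeg(R): return np.degrees(np.arctan2(R[1,0],R[0,0]))
def plan(wps):
    "wps: (x,y,z_tcp,yaw deg or None) -> tool-frame cm, roll"
    s,p,R=tool(); y0=yawdeg(R)
    print('t',round(s['clock'],2),'tcp',p.round(4),'yaw',y0.round(2),'w',round(s['grip_width'],4))
    for w in wps:
        t=R.T@(np.array(w[:3])-p)*100
        r=0 if w[3] is None else (-(w[3]-y0)+90)%180-90
        print(np.round(w,4).tolist() if w[3] is not None else w[:3],'->',t.round(2).tolist(),'roll',round(r,1))
E
python3 - <<'E'
from h import *
c=cam('wrist'); s,p,R=tool()
T=np.array(c['world_to_cam']);print('cam in tool',R.T@(-T[:3,:3].T@T[:3,3]-p)); print('axis',R.T@T[:3,:3].T, c['intrinsics'],c['k1'])
side=np.load('side.npy',allow_pickle=True).item()
a=onz(side,190+190/2,140+395/2,.086);b=onz(side,190+212/2,140+435/2,.086);print(a,b,np.degrees(np.arctan2(*(a-b)[[1,0]])))
for u,v in [(242,335),(266,342),(319,358),(346,365)]: print(onz(side,u,v,.06))
plan([(.5,.31,.25,86.7)])
E
```

```text
cam in tool [ 0.00054732 -0.07814889 -0.12874757]
axis [[ 9.99999612e-01  7.85014225e-04  3.98840507e-04]
 [-8.68932677e-04  9.53047980e-01  3.02818086e-01]
 [-1.42397634e-04 -3.02818316e-01  9.53048292e-01]] [[312.71675784   0.         320.4429636 ]
 [  0.         312.71675784 203.56836071]
 [  0.           0.           1.        ]] 0.0017429571386846359
[0.52493412 0.30921011 0.086     ] [0.49582494 0.33920833 0.086     ] -45.86171255222699
[0.61085322 0.31089378 0.06      ]
[0.56256321 0.31366662 0.06      ]
[0.46089522 0.32071335 0.06      ]
[0.41206408 0.32231553 0.06      ]
t 0.15 tcp [0.2186 0.4492 0.2446] yaw 64.06 w 0.0852
[0.5, 0.31, 0.25, 86.7] -> [-0.2, 31.4, -0.54] roll -22.6
```

Call:
play_rows --motion '[{"translation": [-0.2,4,0],"roll": 5,"fingers": -1},{"translation": [-0.2,8,0],"roll": 10,"fingers": -1},{"translation": [-0.2,12,0],"roll": 15,"fingers": -1},{"translation": [-0.2,16,0],"roll": 20,"fingers": -1},{"translation": [-0.2,20,0],"roll": 20,"fingers": -1},{"translation": [-0.2,24,0],"roll": 20,"fingers": -1},{"translation": [-0.2,28,0],"roll": 20,"fingers": -1},{"translation": [-0.2,31.4,0],"roll": 20,"fingers": -1},{"translation": [-0.2,31.4,0],"roll": 20,"fingers": -1},{"translation": [-0.2,31.4,0],"roll": 20,"fingers": -1},{"translation": [-0.2,31.4,0],"roll": 20,"fingers": -1}]'

```text
clock: 1.07
eef_pos: [0.4998, 0.3102, 0.2446]
tool_rot: [0.927, 0.375, -0.001, -0.0]
ft_force: [0.7, 0.3, 0.2]
grip_width: 0.0856
```

```bash
python3 - <<'E'
from h import *
c=cam('wrist'); save(c,'w1.png'); np.save('w1.npy',c,allow_pickle=True); plan([])
E
```

```text
t 1.12 tcp [0.4993 0.3107 0.2449] yaw 44.1 w 0.0851
```

View pics/w1.png

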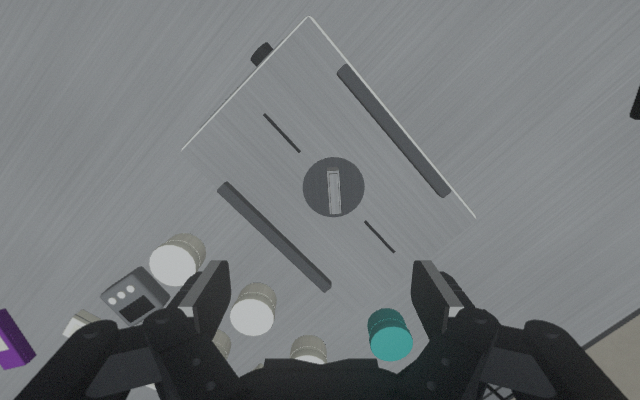

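```bash
python3 - <<'E'
from h import *
c=np.load('w1.npy',allow_pickle=True).item(); im=c['pixels'].max(2)
m=(im<70).astype(np.uint8); m[:100]=0; m[258:]=0; m[:, :200]=0; m[:,460:]=0
k,l,st,ce=cv2.connectedComponentsWithStats(m)
for i in range(1,k):
    if st[i,4]>30:
        q=np.argwhere(l==i)[:,::-1].astype(np.float32); (a,b),wh,an=cv2.minAreaRect(q)
        W=np.array([onz(c,u,v,.06)[:2] for u,v in q]); ce_=W.mean(0); d=np.linalg.svd(W-ce_,full_matrices=False)[2][0]
        print(st[i],onz(c,a,b,.06)[:2].round(4),ce_.round(4),np.degrees(np.arctan(d[1]/d[0])).round(2), ((W-ce_)@d).min(),((W-ce_)@d).max())
# tang
sub=np.zeros_like(m); cv2.circle(sub,(334,187),27,1,-1)
q=np.argwhere((sub>0)&(im>110))[:,::-1]; 
W=np.array([onz(c,u,v,.084)[:2] for u,v in q]);d=np.linalg.svd(W-W.mean(0),full_matrices=False)[2][0]
print('tang',len(q),W.mean(0),np.degrees(np.arctan(d[1]/d[0])))
E
```

```text
[359 100  81  96 131] [0.53   0.3917] [0.5294 0.3917] -3.19 -0.060437769868350755 0.06754102752765168
[264 114  36  38 122] [0.4363 0.3211] [0.4358 0.3211] -3.22 -0.023383731998331478 0.0251088054245583
[235 191  68  66 205] [0.4898 0.2402] [0.4932 0.24  ] -3.15 -0.05197230893109214 0.04850643970178251
[365 221  30  32  90] [0.5865 0.3127] [0.5866 0.3126] -3.04 -0.024191244840388593 0.024746623906667736
tang 502 [0.51048471 0.3180184 ] -41.693995222377794
```

Call:
play_rows --motion '[{"translation": [1.3,0.4,3],"roll": -1,"fingers": 0},{"translation": [1.3,0.4,7],"roll": -1,"fingers": 0},{"translation": [1.3,0.4,11],"roll": -1,"fingers": 0},{"translation": [1.3,0.4,14],"roll": -1,"fingers": 0},{"translation": [1.3,0.4,16],"roll": -1,"fingers": 0},{"translation": [1.3,0.4,16.8],"roll": -1,"fingers": 0},{"translation": [1.3,0.4,16.8],"roll": -1,"fingers": 0},{"translation": [1.3,0.4,16.8],"roll": -1,"fingers": 1},{"translation": [1.3,0.4,16.8],"roll": -1,"fingers": 1},{"translation": [1.3,0.4,16.8],"roll": -1,"fingers": 1},{"translation": [1.3,0.4,16.8],"roll": -1,"fingers": 1},{"translation": [1.3,0.4,16.8],"roll": -1,"fingers": 1},{"translation": [1.3,0.4,16.8],"roll": -1,"fingers": 1},{"translation": [1.3,0.4,16.8],"roll": -1,"fingers": 1},{"translation": [1.3,0.4,16.8],"roll": -1,"fingers": 1}]'

```text
clock: 2.37
eef_pos: [0.5117, 0.3163, 0.0797]
tool_rot: [0.924, 0.383, -0.0, -0.0]
ft_force: [-5.6, -2.0, 5.2]
grip_width: 0.0104
```

```bash
python3 - <<'E'
from h import *
plan([(.5112,.3169,.077,86.85),(.5112,.3169,.15,86.85)]); s=bot.get_obs();print(s['ft_force'],s['ft_torque'],s['joint_pos'])
E
```

```text
t 2.37 tcp [0.5117 0.3163 0.0797] yaw 45.08 w 0.0104
[0.5112, 0.3169, 0.077, 86.85] -> [0.01, -0.08, 0.27] roll -41.8
[0.5112, 0.3169, 0.15, 86.85] -> [0.01, -0.08, -7.03] roll -41.8
[-5.6079375  -1.96524887  5.17483094] [-0.70589452  1.06747565  0.1092935 ] [5.53655568e-01 5.53198124e-01 2.66613817e-02 1.04432487e+00
 2.88913596e-05 1.33772963e+00]
```

Call:
play_rows --motion '[{"translation": [0,-0.1,0],"roll": -6,"fingers": 1},{"translation": [0,-0.1,0],"roll": -12,"fingers": 1},{"translation": [0,-0.1,0],"roll": -18,"fingers": 1},{"translation": [0,-0.1,0],"roll": -24,"fingers": 1},{"translation": [0,-0.1,0],"roll": -30,"fingers": 1},{"translation": [0,-0.1,0],"roll": -36,"fingers": 1},{"translation": [0,-0.1,0],"roll": -41.8,"fingers": 1},{"translation": [0,-0.1,0],"roll": -41.8,"fingers": 1},{"translation": [0,-0.1,0],"roll": -41.8,"fingers": 1},{"translation": [0,-0.1,0],"roll": -41.8,"fingers": 1},{"translation": [0,-0.1,0],"roll": -41.8,"fingers": -0.4},{"translation": [0,-0.1,0],"roll": -41.8,"fingers": -0.4},{"translation": [0,-0.1,0],"roll": -41.8,"fingers": -0.4},{"translation": [0,-0.1,-3],"roll": -41.8,"fingers": -0.4},{"translation": [0,-0.1,-7],"roll": -41.8,"fingers": -0.4},{"translation": [0,-0.1,-11],"roll": -41.8,"fingers": -1},{"translation": [0,-0.1,-15],"roll": -41.8,"fingers": -1},{"translation": [0,-0.1,-17],"roll": -41.8,"fingers": -1},{"translation": [0,-0.1,-17],"roll": -41.8,"fingers": -1},{"translation": [0,-0.1,-17],"roll": -41.8,"fingers": -1}]'

```text
clock: 4.03
eef_pos: [0.5127, 0.3182, 0.2497]
tool_rot: [0.726, 0.688, 0.003, 0.0]
ft_force: [-0.6, 0.3, -0.3]
grip_width: 0.0853
```

```bash
cat > tang.py <<'E'
from h import *
c=cam('wrist'); np.save('w2.npy',c,allow_pickle=True); im=c['pixels'].max(2)
u,v=[int(round(t)) for t in proj(c,(.5112,.3169,.084))]; print(u,v)
sub=np.zeros_like(im); cv2.circle(sub,(u,v),27,1,-1)
q=np.argwhere((sub>0)&(im>110))[:,::-1]
W=np.array([onz(c,a,b,.084)[:2] for a,b in q]);d=np.linalg.svd(W-W.mean(0),full_matrices=False)[2][0]
print('tang',len(q),W.mean(0),np.degrees(np.arctan(d[1]/d[0])))
x=c['pixels'][v-60:v+60,u-90:u+90,::-1]; cv2.imwrite('pics/w2.png',cv2.resize(x,None,fx=3,fy=3,interpolation=cv2.INTER_CUBIC))
plan([])
E
python3 tang.py
```

```text
317 186
tang 615 [0.51503042 0.31636278] -5.027556549886435
t 4.08 tcp [0.5118 0.3176 0.2475] yaw 86.87 w 0.0854
```

View pics/w2.png

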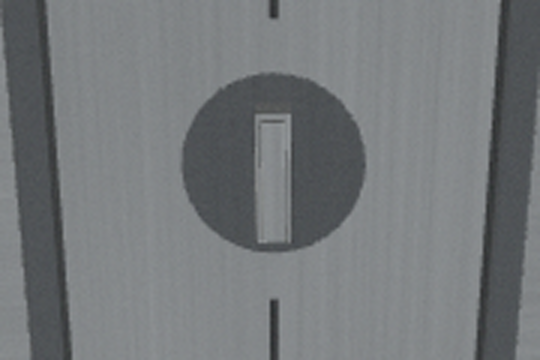

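Call:
play_rows --motion '[{"translation": [-4,0.5,0],"roll": 7,"fingers": -1},{"translation": [-8,1,0],"roll": 14,"fingers": -1},{"translation": [-12,1.5,0],"roll": 21,"fingers": -1},{"translation": [-16,2,0],"roll": 28,"fingers": -1},{"translation": [-20,2.6,0],"roll": 35,"fingers": -1},{"translation": [-24,3.2,0],"roll": 42,"fingers": -1},{"translation": [-28,3.7,0],"roll": 49,"fingers": -1},{"translation": [-32,4.2,0],"roll": 56,"fingers": -1},{"translation": [-36,4.7,0],"roll": 63,"fingers": -1},{"translation": [-40,5.3,0],"roll": 70,"fingers": -1},{"translation": [-44,5.8,0],"roll": 77,"fingers": -1},{"translation": [-48,6.3,0],"roll": 84,"fingers": -1},{"translation": [-51.7,6.8,0],"roll": 91,"fingers": -1},{"translation": [-51.7,6.8,0],"roll": 94,"fingers": -1},{"translation": [-51.7,6.8,0],"roll": 94,"fingers": -1},{"translation": [-51.7,6.8,0],"roll": 94,"fingers": -1}]'

```text
clock: 5.42
eef_pos: [0.5502, -0.2025, 0.2451]
tool_rot: [0.998, -0.062, -0.002, -0.001]
ft_force: [0.5, 1.3, -0.7]
grip_width: 0.0855
```

```bash
python3 - <<'E'
from h import *
c=cam('wrist'); save(c,'w3.png'); np.save('w3.npy',c,allow_pickle=True); plan([])
E
```

```text
t 5.47 tcp [ 0.5505 -0.2018  0.2456] yaw -7.03 w 0.0853
```

View pics/w3.png

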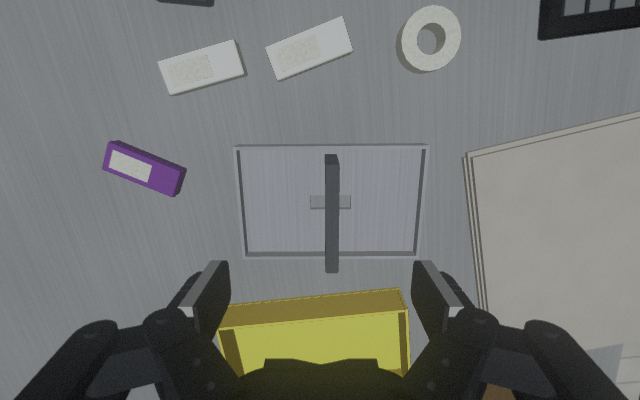

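```bash
python3 - <<'E'
from h import *
c=np.load('w3.npy',allow_pickle=True).item()
P=[onz(c,u,v,.022) for u,v in [(234,146),(428,145),(418,257),(246,258)]]
for p in P: print(p.round(4))
print('mean',np.mean(P,0)); a=P[1]-P[0];b=P[2]-P[3];
for d in (a,b): print(np.degrees(np.arctan2(d[1],d[0])),np.linalg.norm(d))
print('slot',onz(c,330.5,202,.004),'bar',onz(c,331.5,163,.077),onz(c,332,272,.077),'bar x mid', onz(c,331.7,210,.077))
m=np.mean(P,0)
plan([(m[0],m[1],.14,-7),(m[0],m[1],.067,-7)])
E
```

```text
[ 0.4575 -0.1565  0.022 ]
[ 0.6723 -0.1819  0.022 ]
[ 0.6571 -0.3192  0.022 ]
[ 0.444  -0.2946  0.022 ]
mean [ 0.55771644 -0.2380369   0.022     ]
-6.741012633417607 0.21623132218509383
-6.595836416017367 0.21457786567407658
slot [ 0.55690329 -0.24024445  0.004     ] bar [ 0.56282018 -0.17885538  0.077     ] [ 0.55017096 -0.29560488  0.077     ] bar x mid [ 0.55769361 -0.22603283  0.077     ]
t 5.47 tcp [ 0.5505 -0.2018  0.2456] yaw -7.03 w 0.0853
[0.5577, -0.238, 0.14, -7.0] -> [1.2, 3.52, 10.56] roll -0.0
[0.5577, -0.238, 0.067, -7.0] -> [1.22, 3.53, 17.86] roll -0.0
```

Call:
play_rows --motion '[{"translation": [1.2,3.5,3.5],"roll": 0,"fingers": -0.2},{"translation": [1.2,3.5,7.5],"roll": 0,"fingers": -0.2},{"translation": [1.2,3.5,11],"roll": 0,"fingers": -0.2},{"translation": [1.2,3.5,14],"roll": 0,"fingers": -0.2},{"translation": [1.2,3.5,16.5],"roll": 0,"fingers": -0.2},{"translation": [1.2,3.5,18.2],"roll": 0,"fingers": -0.2},{"translation": [1.2,3.5,18.2],"roll": 0,"fingers": -0.2},{"translation": [1.2,3.5,18.2],"roll": 0,"fingers": 1},{"translation": [1.2,3.5,18.2],"roll": 0,"fingers": 1},{"translation": [1.2,3.5,18.2],"roll": 0,"fingers": 1},{"translation": [1.2,3.5,18.2],"roll": 0,"fingers": 1},{"translation": [1.2,3.5,18.2],"roll": 0,"fingers": 1},{"translation": [1.2,3.5,18.2],"roll": 0,"fingers": 1},{"translation": [1.2,3.5,16],"roll": 0,"fingers": 1},{"translation": [1.2,3.5,13],"roll": 0,"fingers": 1},{"translation": [1.2,3.5,10],"roll": 0,"fingers": 1},{"translation": [1.2,3.5,7.5],"roll": 0,"fingers": 1},{"translation": [1.2,3.5,7.5],"roll": 0,"fingers": 1},{"translation": [1.2,3.5,7.5],"roll": 0,"fingers": 1}]'

```text
clock: 7.05
eef_pos: [0.5598, -0.2394, 0.1737]
tool_rot: [0.998, -0.062, 0.002, 0.001]
ft_force: [-0.4, -0.4, -4.5]
grip_width: 0.0127
```

```bash
python3 - <<'E'
from h import *
plan([(.5112,.3169,.172,-3.15)]); print(bot.get_obs()['ft_force'],bot.get_obs()['ft_torque'])
E
```

```text
t 7.05 tcp [ 0.5598 -0.2394  0.1737] yaw -7.15 w 0.0127
[0.5112, 0.3169, 0.172, -3.15] -> [-11.74, -54.59, 0.06] roll -4.0
[-0.36903041 -0.3999642  -4.54550004] [ 0.02451744  0.00410107 -0.01052564]
```

Call:
play_rows --motion '[{"translation": [-0.4,-2,0],"roll": 0,"fingers": 1},{"translation": [-1.2,-5.5,0],"roll": -1,"fingers": 1},{"translation": [-2,-9,0],"roll": -1,"fingers": 1},{"translation": [-2.7,-12.5,0],"roll": -1,"fingers": 1},{"translation": [-3.4,-16,0],"roll": -2,"fingers": 1},{"translation": [-4.2,-19.5,0],"roll": -2,"fingers": 1},{"translation": [-5,-23,0],"roll": -2,"fingers": 1},{"translation": [-5.7,-26.5,0],"roll": -3,"fingers": 1},{"translation": [-6.5,-30,0],"roll": -3,"fingers": 1},{"translation": [-7.2,-33.5,0],"roll": -3,"fingers": 1},{"translation": [-8,-37,0],"roll": -3,"fingers": 1},{"translation": [-8.7,-40.5,0],"roll": -3,"fingers": 1},{"translation": [-9.5,-44,0],"roll": -4,"fingers": 1},{"translation": [-10.2,-47.5,0],"roll": -4,"fingers": 1},{"translation": [-11,-51,0],"roll": -4,"fingers": 1},{"translation": [-11.5,-53.5,0],"roll": -4,"fingers": 1},{"translation": [-11.7,-54.6,0],"roll": -4,"fingers": 1},{"translation": [-11.7,-54.6,0],"roll": -4,"fingers": 1},{"translation": [-11.7,-54.6,0],"roll": -4,"fingers": 1},{"translation": [-11.7,-54.6,0],"roll": -4,"fingers": 1}]'

```text
clock: 8.72
eef_pos: [0.5099, 0.3159, 0.1707]
tool_rot: [1.0, -0.028, -0.001, 0.001]
ft_force: [0.2, -0.0, -4.2]
grip_width: 0.0126
```

```bash
python3 - <<'E'
from h import *
c=cam('wrist'); save(c,'w4.png'); np.save('w4.npy',c,allow_pickle=True); plan([(.5112,.3169,.10,-3.15)]); print(bot.get_obs()['ft_force'])
E
```

```text
t 8.77 tcp [0.5102 0.3157 0.1712] yaw -3.24 w 0.0128
[0.5112, 0.3169, 0.1, -3.15] -> [0.1, -0.14, 7.12] roll -0.1
[-0.91972572 -0.65707392 -3.21238891]
```

View pics/w4.png

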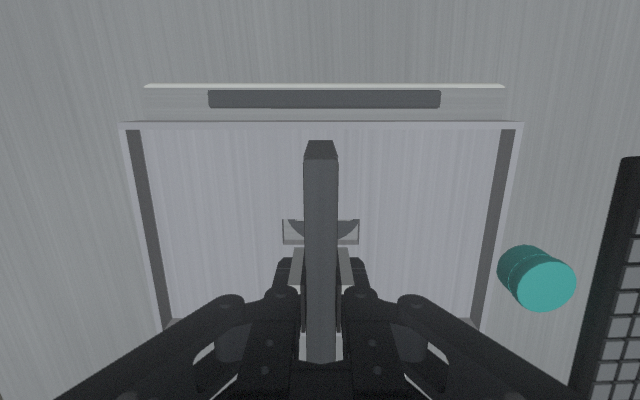

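```bash
python3 - <<'E'
from h import *
c=np.load('w4.npy',allow_pickle=True).item()
a,b=[onz(c,u,v,.1297) for u,v in [(121,124),(522,123)]]; d=b-a; print('edge',a.round(4),b.round(4),np.linalg.norm(d),np.degrees(np.arctan2(d[1],d[0])))
e=d/np.linalg.norm(d); n=np.array([e[1],-e[0],0]); print('centre from edge',((a+b)/2+n*.07).round(4))
for z in (.1157,.1077):
  print(z,[onz(c,u,v,z)[:2].round(4).tolist() for u,v in [(283,219),(359,219),(359,245),(283,245),(321,232)]])
print('rail end',[onz(c,u,v,.074)[:2].round(4).tolist() for u,v in [(208,91),(441,91)]], 'tcp .5102 .3157')
E
```

```text
edge [0.4083 0.3898 0.1297] [0.6189 0.3787 0.1297] 0.21088533015429295 -3.00640628816629
centre from edge [0.5099 0.3144 0.1297]
0.1157 [[0.4865, 0.3268], [0.5341, 0.3242], [0.5337, 0.3064], [0.4849, 0.309], [0.5098, 0.3167]]
0.1077 [[0.4853, 0.3239], [0.5349, 0.3212], [0.5346, 0.3025], [0.4836, 0.3053], [0.5096, 0.3134]]
rail end [[0.438, 0.4066], [0.5957, 0.3979]] tcp .5102 .3157
```

Call:
play_rows --motion '[{"translation": [0.15,-0.4,0],"roll": 0,"fingers": 1},{"translation": [0.15,-0.4,0.5],"roll": 0,"fingers": 1},{"translation": [0.15,-0.4,1],"roll": 0,"fingers": 1},{"translation": [0.15,-0.4,1.5],"roll": 0,"fingers": 1},{"translation": [0.15,-0.4,2],"roll": 0,"fingers": 1},{"translation": [0.15,-0.4,2.4],"roll": 0,"fingers": 1},{"translation": [0.15,-0.4,2.4],"roll": 0,"fingers": 1},{"translation": [0.15,-0.4,2.4],"roll": 0,"fingers": 1}]'

```text
clock: 9.43
eef_pos: [0.5121, 0.3213, 0.1481]
tool_rot: [1.0, -0.027, -0.0, 0.0]
ft_force: [-0.8, -0.5, -4.0]
grip_width: 0.0129
```

```bash
python3 - <<'E'
from h import *
c=cam('wrist'); save(c,'w5.png'); np.save('w5.npy',c,allow_pickle=True); plan([]); print(bot.get_obs()['ft_force'])
E
```

```text
t 9.48 tcp [0.5122 0.3213 0.1482] yaw -3.14 w 0.0125
[-0.76851324  0.03057288 -3.63855493]
```

View pics/w5.png

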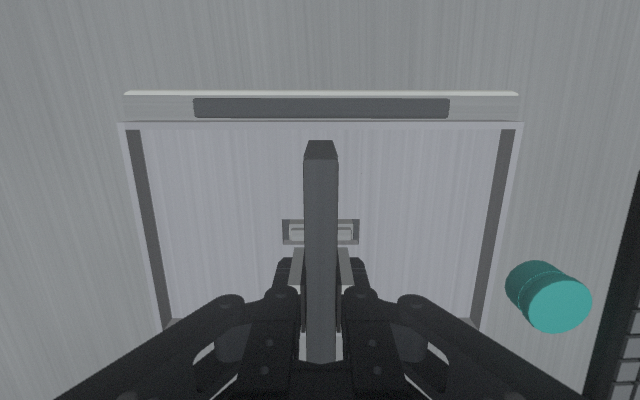

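Call:
play_rows --motion '[{"translation": [0,0,0.4],"roll": 0,"fingers": 1},{"translation": [0,0,0.8],"roll": 0,"fingers": 1},{"translation": [0,0,1.2],"roll": 0,"fingers": 1},{"translation": [0,0,1.6],"roll": 0,"fingers": 1},{"translation": [0,0,1.6],"roll": 0,"fingers": 1},{"translation": [0,0,1.6],"roll": 0,"fingers": 1}]'

```text
clock: 9.98
eef_pos: [0.5122, 0.3215, 0.1329]
tool_rot: [1.0, -0.027, 0.0, -0.0]
ft_force: [-0.5, -0.2, -4.9]
grip_width: 0.0128
```

Call:
play_rows --motion '[{"translation": [0,0,0.2],"roll": 0,"fingers": 1},{"translation": [0,0,0.4],"roll": 0,"fingers": 1},{"translation": [0,0,0.4],"roll": 0,"fingers": 1}]'

```text
clock: 10.23
eef_pos: [0.5116, 0.3203, 0.1287]
tool_rot: [1.0, -0.028, -0.001, 0.001]
ft_force: [-5.5, -4.2, 8.5]
grip_width: 0.0127
```

```bash
python3 - <<'E'
from h import *
plan([]); print(bot.get_obs()['ft_force'])
E
```

```text
t 10.23 tcp [0.5116 0.3203 0.1287] yaw -3.18 w 0.0127
[-5.4955044  -4.21571572  8.47011128]
```

Call:
play_rows --motion '[{"translation": [0,0,0.1],"roll": 0,"fingers": 0.2},{"translation": [0,0,0.1],"roll": 0,"fingers": 0.2},{"translation": [0,0,0.1],"roll": 0,"fingers": 0.2},{"translation": [0,0,0.1],"roll": 0,"fingers": 0.2},{"translation": [0,0,-2],"roll": 0,"fingers": 0.2},{"translation": [0,0,-6],"roll": 0,"fingers": 0.2},{"translation": [0,0,-10],"roll": 0,"fingers": 0.2},{"translation": [0,0,-14],"roll": 0,"fingers": -1},{"translation": [0,0,-14],"roll": 0,"fingers": -1},{"translation": [0,0,-14],"roll": 0,"fingers": -1}]'

```text
clock: 11.07
eef_pos: [0.5139, 0.3225, 0.2718]
tool_rot: [1.0, -0.027, 0.003, -0.002]
ft_force: [-0.6, -0.4, -0.9]
grip_width: 0.0693
```

```bash
python3 - <<'E'
from h import *
c=cam('wrist'); save(c,'w6.png'); np.save('w6.npy',c,allow_pickle=True); plan([])
c=cam('side'); np.save('side1.npy',c,allow_pickle=True)
x=c['pixels'][180:400,190:420,::-1]; x=cv2.resize(x,None,fx=2,fy=2,interpolation=cv2.INTER_CUBIC)
w=cv2.imread('pics/w6.png'); o=np.zeros((440,790,3),np.uint8); o[:,:460]=x; w=w[50:400,150:500]; o[:330,460:]=cv2.resize(w,(330,330)); cv2.imwrite('pics/c6.png',o)
E
```

```text
t 11.12 tcp [0.5128 0.3217 0.2691] yaw -3.14 w 0.0759
```

View pics/c6.png

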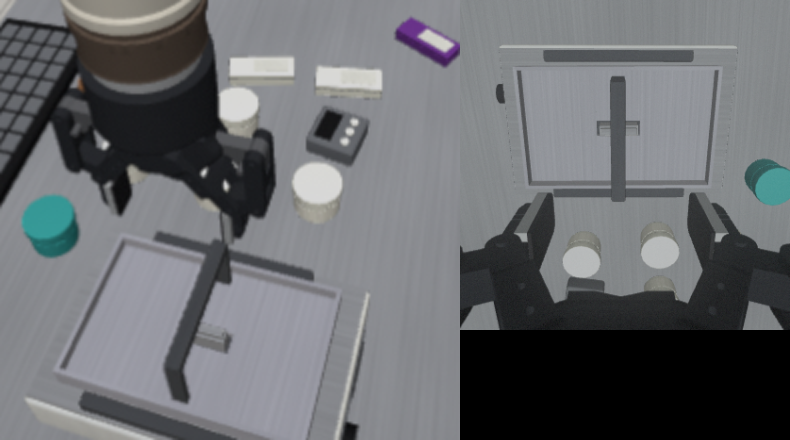

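Call:
play_rows --motion '[{"translation": [1.2,3.7,0],"roll": 0,"fingers": -1},{"translation": [2.4,7.5,0],"roll": 0,"fingers": -1},{"translation": [3.5,11,0],"roll": 0,"fingers": -1},{"translation": [4.5,14,0],"roll": 0,"fingers": -1},{"translation": [4.5,14,0],"roll": 0,"fingers": -1},{"translation": [4.5,14,0],"roll": 0,"fingers": -1},{"translation": [4.5,14,0],"roll": 0,"fingers": -1}]'

```text
clock: 11.75
eef_pos: [0.5488, 0.179, 0.2665]
tool_rot: [1.0, -0.028, -0.002, 0.0]
ft_force: [0.3, -0.1, -0.2]
grip_width: 0.0859
```

```bash
cat > look.py <<'E'
from h import *
import sys
c=cam('wrist'); save(c,sys.argv[1]+'.png'); np.save(sys.argv[1]+'.npy',c,allow_pickle=True)
im=c['pixels'].astype(int); br=cv2.GaussianBlur(im.max(2).astype(np.uint8),(3,3),0)
th=int(sys.argv[2]) if len(sys.argv)>2 else 190
sat=(im.max(2)-im.min(2)); m=((br>th)&(sat<40)).astype(np.uint8)
k,l,st,ce=cv2.connectedComponentsWithStats(m)
for i in range(1,k):
    if st[i,4]>250:
        q=np.argwhere(l==i)[:,::-1].astype(np.float32); (a,b),wh,an=cv2.minAreaRect(q)
        rad=2*np.sqrt(0)
        W=lambda z:onz(c,a,b,z)[:2].round(4).tolist()
        bx=cv2.boxPoints(((a,b),wh,an)); P=[onz(c,*t,.02)[:2] for t in bx]; e=[P[1]-P[0],P[2]-P[1]]; e=max(e,key=np.linalg.norm)
        print(st[i].tolist(),'asp',round(max(wh)/min(wh),2),'z.042',W(.042),'z.02',W(.02),'len',round(np.linalg.norm(e),3),'ang',round(np.degrees(np.arctan2(e[1],e[0]))%180,1))
plan([])
E
python3 look.py w7
python3 - <<'E'
from h import *
c=np.load('w6.npy',allow_pickle=True).item()
a,b=[onz(c,u,v,.082) for u,v in [(207,120),(426,120)]]; print('rim len',np.linalg.norm(a-b))
for n,l in (('scene',[(336.5,163.5),(372,176),(404,192.5),(352.5,194.5)]),):
  c=np.load(n+'.npy',allow_pickle=True).item(); print([onz(c,*t,.042)[:2].round(3).tolist() for t in l])
E
```

```text
t 11.8 tcp [0.5488 0.1796 0.2668] yaw -3.11 w 0.0854
rim len 0.2158898509744715
[[0.449, 0.109], [0.564, 0.118], [0.673, 0.105], [0.567, 0.017]]
```

```bash
for t in 150 175; do echo $t; python3 look.py w7 $t; done
```

```text
150
[145, 0, 251, 119, 22867] asp 2.12 z.042 [0.5025, 0.3052] z.02 [0.4994, 0.3081] len 0.261 ang 176.9
[158, 136, 243, 2, 328] asp 242.0 z.042 [0.5045, 0.2262] z.02 [0.5015, 0.2242] len 0.285 ang 177.0
[310, 199, 47, 44, 1593] asp 1.04 z.042 [0.5604, 0.1232] z.02 [0.5609, 0.1149] len 0.058 ang 113.7
[401, 205, 46, 44, 1562] asp 1.05 z.042 [0.6697, 0.1099] z.02 [0.6769, 0.1007] len 0.06 ang 93.9
[217, 212, 46, 43, 1524] asp 1.07 z.042 [0.4454, 0.1132] z.02 [0.4387, 0.1042] len 0.058 ang 41.0
[624, 212, 16, 33, 393] asp 2.13 z.042 [0.9213, 0.0947] z.02 [0.9442, 0.0846] len 0.046 ang 104.0
[616, 246, 24, 30, 617] asp 1.26 z.042 [0.9271, 0.0505] z.02 [0.9504, 0.0376] len 0.045 ang 104.0
[391, 267, 21, 25, 476] asp 1.2 z.042 [0.6442, 0.0388] z.02 [0.6498, 0.0251] len 0.037 ang 91.9
[317, 275, 44, 38, 1277] asp 1.07 z.042 [0.5629, 0.0213] z.02 [0.5635, 0.0066] len 0.059 ang 63.3
[0, 276, 34, 88, 1605] asp 2.64 z.042 [0.1296, 0.004] z.02 [0.1033, -0.0117] len 0.154 ang 71.5
[608, 277, 32, 29, 817] asp 1.11 z.042 [0.9326, 0.0061] z.02 [0.9562, -0.0096] len 0.046 ang 104.0
[601, 307, 36, 27,
[... 870 characters left out ...]
42 [0.4462, 0.1134] z.02 [0.4395, 0.1044] len 0.056 ang 83.7
[391, 269, 21, 22, 413] asp 1.05 z.042 [0.6446, 0.0383] z.02 [0.6503, 0.0246] len 0.033 ang 92.0
[318, 276, 41, 36, 1133] asp 1.14 z.042 [0.5629, 0.0217] z.02 [0.5636, 0.007] len 0.056 ang 89.1
[0, 280, 33, 83, 1381] asp 2.56 z.042 [0.1284, 0.0018] z.02 [0.102, -0.0141] len 0.146 ang 69.9
[304, 324, 59, 29, 1025] asp 3.03 z.042 [0.5534, -0.0486] z.02 [0.5535, -0.0677] len 0.082 ang 12.6
[399, 327, 27, 32, 367] asp 1.48 z.042 [0.6609, -0.0582] z.02 [0.6676, -0.0778] len 0.055 ang 73.3
[226, 331, 59, 26, 999] asp 3.06 z.042 [0.4455, -0.0522] z.02 [0.4388, -0.0715] len 0.083 ang 7.5
t 11.9 tcp [0.549  0.1803 0.2675] yaw -3.04 w 0.0853
```

View pics/w7.png

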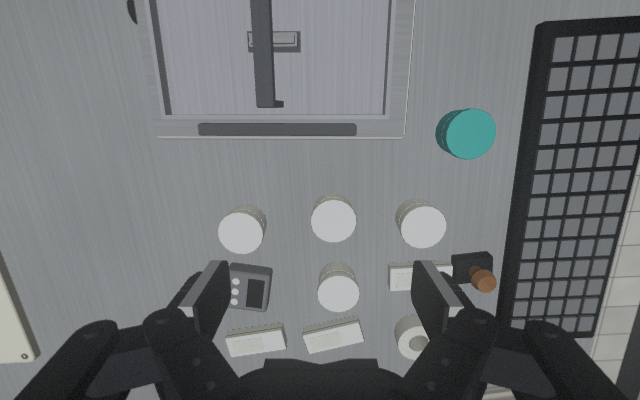

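Call:
play_rows --motion '[{"translation": [1,3.5,2],"roll": 0,"fingers": -1},{"translation": [1.5,5.6,5.5],"roll": 0,"fingers": -1},{"translation": [1.5,5.6,9.5],"roll": 0,"fingers": -1},{"translation": [1.5,5.6,13.5],"roll": 0,"fingers": -1},{"translation": [1.5,5.6,17],"roll": 0,"fingers": -1},{"translation": [1.5,5.6,20.5],"roll": 0,"fingers": -1},{"translation": [1.5,5.6,23],"roll": 0,"fingers": -1},{"translation": [1.5,5.6,23.6],"roll": 0,"fingers": -1},{"translation": [1.5,5.6,23.6],"roll": 0,"fingers": -1},{"translation": [1.5,5.6,23.6],"roll": 0,"fingers": 1},{"translation": [1.5,5.6,23.6],"roll": 0,"fingers": 1},{"translation": [1.5,5.6,23.6],"roll": 0,"fingers": 1},{"translation": [1.5,5.6,23.6],"roll": 0,"fingers": 1},{"translation": [1.5,5.6,23.6],"roll": 0,"fingers": 1},{"translation": [1.5,5.6,21],"roll": 0,"fingers": 1},{"translation": [1.5,5.6,17.5],"roll": 0,"fingers": 1},{"translation": [1.5,5.6,14],"roll": 0,"fingers": 1},{"translation": [1.5,5.6,10.5],"roll": 0,"fingers": 1},{"translation": [1.5,5.6,10.5],"roll": 0,"fingers": 1},{"translation": [1.5,5.6,10.5],"roll": 0,"fingers": 1}]'

```text
clock: 13.57
eef_pos: [0.5638, 0.1228, 0.1675]
tool_rot: [1.0, -0.027, 0.004, -0.001]
ft_force: [0.1, -0.5, -1.7]
grip_width: 0.0535
```

```bash
python3 - <<'E'
from h import *
plan([(.5789,.3452,.17,-3.15),(.5789,.3452,.099,-3.15)]); print(bot.get_obs()['ft_force'])
c=cam('side'); np.save('s2.npy',c,allow_pickle=True); save(c,'s2.png')
E
```

```text
t 13.57 tcp [0.5638 0.1228 0.1675] yaw -3.15 w 0.0535
[0.5789, 0.3452, 0.17, -3.15] -> [0.29, -22.29, -0.2] roll 0.0
[0.5789, 0.3452, 0.099, -3.15] -> [0.23, -22.27, 6.9] roll 0.0
[ 0.09762111 -0.54729721 -1.73699721]
```

Call:
play_rows --motion '[{"translation": [0,-3,-0.5],"roll": 0,"fingers": 1},{"translation": [0.1,-7,-0.5],"roll": 0,"fingers": 1},{"translation": [0.1,-11,-0.5],"roll": 0,"fingers": 1},{"translation": [0.2,-15,-0.5],"roll": 0,"fingers": 1},{"translation": [0.3,-19,-0.5],"roll": 0,"fingers": 1},{"translation": [0.3,-22.3,-0.5],"roll": 0,"fingers": 1},{"translation": [0.3,-22.3,0],"roll": 0,"fingers": 1},{"translation": [0.3,-22.3,3],"roll": 0,"fingers": 1},{"translation": [0.3,-22.3,5.5],"roll": 0,"fingers": 1},{"translation": [0.3,-22.3,6.6],"roll": 0,"fingers": 1},{"translation": [0.3,-22.3,6.9],"roll": 0,"fingers": 1},{"translation": [0.3,-22.3,6.9],"roll": 0,"fingers": 1}]'

```text
clock: 14.62
eef_pos: [0.5786, 0.3458, 0.0987]
tool_rot: [1.0, -0.028, 0.003, -0.002]
ft_force: [-0.3, -0.2, 18.1]
grip_width: 0.0538
```

Call:
play_rows --motion '[{"translation": [0,0,0],"roll": 0,"fingers": -0.6},{"translation": [0,0,0],"roll": 0,"fingers": -0.6},{"translation": [0,0,0],"roll": 0,"fingers": -0.6},{"translation": [0,0,-2],"roll": 0,"fingers": -0.6},{"translation": [0,0,-6],"roll": 0,"fingers": -0.6},{"translation": [0,0.5,-10],"roll": 0,"fingers": -0.6},{"translation": [2,4,-12],"roll": 0,"fingers": -1},{"translation": [3,8,-14],"roll": 0,"fingers": -1},{"translation": [4,12,-16],"roll": 0,"fingers": -1},{"translation": [5,16,-17],"roll": 0,"fingers": -1},{"translation": [5,16,-17],"roll": 0,"fingers": -1},{"translation": [5,16,-17],"roll": 0,"fingers": -1}]'

```text
clock: 15.62
eef_pos: [0.6187, 0.1782, 0.2648]
tool_rot: [1.0, -0.03, 0.0, 0.0]
ft_force: [-0.6, 0.9, 0.2]
grip_width: 0.0852
```

```bash
python3 look.py w8 165; python3 - <<'E'
from h import *
print(bot.get_obs()['ft_force'])
E
```

```text
[221, 0, 66, 27, 1312] asp 2.5 z.042 [0.5625, 0.346] z.02 [0.5587, 0.3516] len 0.067 ang 176.6
[337, 0, 3, 137, 272] asp 68.0 z.042 [0.6436, 0.291] z.02 [0.6449, 0.2932] len 0.139 ang 87.6
[610, 2, 30, 43, 781] asp 1.45 z.042 [0.9304, 0.3151] z.02 [0.9496, 0.3188] len 0.041 ang 103.8
[600, 48, 40, 44, 1506] asp 1.1 z.042 [0.9353, 0.272] z.02 [0.9548, 0.2729] len 0.046 ang 103.8
[592, 94, 46, 41, 1384] asp 1.26 z.042 [0.9399, 0.2273] z.02 [0.9597, 0.2255] len 0.051 ang 90.7
[623, 135, 17, 37, 462] asp 2.25 z.042 [0.968, 0.1833] z.02 [0.9896, 0.1788] len 0.045 ang 103.7
[584, 136, 44, 38, 1313] asp 1.16 z.042 [0.9399, 0.1833] z.02 [0.9597, 0.1788] len 0.05 ang 176.5
[578, 176, 38, 34, 1047] asp 1.12 z.042 [0.9389, 0.139] z.02 [0.9587, 0.1317] len 0.045 ang 176.5
[615, 190, 23, 18, 268] asp 1.22 z.042 [0.9755, 0.1287] z.02 [0.9975, 0.1207] len 0.027 ang 172.1
[344, 208, 45, 42, 1511] asp 1.07 z.042 [0.6698, 0.11] z.02 [0.6727, 0.1009] len 0.057 ang 90.3
[607, 211, 33, 32, 903] asp 1.03 z.042 [0.9797, 0.0939] z.02 [1.002, 0.0837] len 0.045 ang 103.7
[570, 212, 41, 33, 1038] asp 1.38 z.04
[... 631 characters left out ...]
58 ang 104.9
[559, 278, 36, 27, 811] asp 1.35 z.042 [0.9404, 0.0064] z.02 [0.9603, -0.0092] len 0.047 ang 176.6
[565, 309, 19, 23, 260] asp 1.7 z.042 [0.9466, -0.0383] z.02 [0.9669, -0.0568] len 0.046 ang 122.8
[256, 325, 61, 31, 1126] asp 2.89 z.042 [0.5577, -0.0488] z.02 [0.5536, -0.0678] len 0.086 ang 13.1
[351, 328, 41, 32, 768] asp 1.31 z.042 [0.6741, -0.0598] z.02 [0.6773, -0.0796] len 0.058 ang 170.0
[213, 333, 26, 21, 386] asp 1.05 z.042 [0.4741, -0.0493] z.02 [0.4648, -0.0684] len 0.037 ang 97.4
[583, 335, 27, 22, 339] asp 1.31 z.042 [0.9834, -0.0821] z.02 [1.006, -0.1033] len 0.039 ang 165.7
t 15.67 tcp [0.6179 0.1804 0.2637] yaw -3.35 w 0.0855
[ 0.21407905  0.89509758 -0.16444841]
```

Call:
play_rows --motion '[{"translation": [3,3,1],"roll": 0,"fingers": -1},{"translation": [5.6,6.7,4.5],"roll": 0,"fingers": -1},{"translation": [5.6,6.7,8.5],"roll": 0,"fingers": -1},{"translation": [5.6,6.7,12.5],"roll": 0,"fingers": -1},{"translation": [5.6,6.7,16.5],"roll": 0,"fingers": -1},{"translation": [5.6,6.7,20],"roll": 0,"fingers": -1},{"translation": [5.6,6.7,22.5],"roll": 0,"fingers": -1},{"translation": [5.6,6.7,23.2],"roll": 0,"fingers": -1},{"translation": [5.6,6.7,23.2],"roll": 0,"fingers": -1},{"translation": [5.6,6.7,23.2],"roll": 0,"fingers": 1},{"translation": [5.6,6.7,23.2],"roll": 0,"fingers": 1},{"translation": [5.6,6.7,23.2],"roll": 0,"fingers": 1},{"translation": [5.6,6.7,23.2],"roll": 0,"fingers": 1},{"translation": [5.6,6.7,23.2],"roll": 0,"fingers": 1},{"translation": [5.6,6.7,20.5],"roll": 0,"fingers": 1},{"translation": [5.6,6.7,17],"roll": 0,"fingers": 1},{"translation": [5.6,6.7,13.5],"roll": 0,"fingers": 1},{"translation": [5.6,6.7,9.5],"roll": 0,"fingers": 1},{"translation": [5.6,6.7,9.5],"roll": 0,"fingers": 1},{"translation": [5.6,6.7,9.5],"roll": 0,"fingers": 1}]'

```text
clock: 17.33
eef_pos: [0.6725, 0.1127, 0.1746]
tool_rot: [1.0, -0.028, 0.005, -0.001]
ft_force: [-0.3, -0.5, -1.3]
grip_width: 0.0539
```

```bash
python3 - <<'E'
from h import *
plan([(.5753,.2813,.17,-3.15),(.5753,.2813,.101,-3.15)]); print(bot.get_obs()['ft_force'])
E
```

```text
t 17.33 tcp [0.6725 0.1127 0.1746] yaw -3.16 w 0.0539
[0.5753, 0.2813, 0.17, -3.15] -> [-10.64, -16.3, 0.4] roll -0.0
[0.5753, 0.2813, 0.101, -3.15] -> [-10.71, -16.28, 7.29] roll -0.0
[-0.25105108 -0.51063511 -1.33454082]
```

Call:
play_rows --motion '[{"translation": [-2,-3,0],"roll": 0,"fingers": 1},{"translation": [-4.5,-6.5,0],"roll": 0,"fingers": 1},{"translation": [-7,-10,0],"roll": 0,"fingers": 1},{"translation": [-9.5,-13.5,0],"roll": 0,"fingers": 1},{"translation": [-10.7,-16.3,0],"roll": 0,"fingers": 1},{"translation": [-10.7,-16.3,0.4],"roll": 0,"fingers": 1},{"translation": [-10.7,-16.3,3.4],"roll": 0,"fingers": 1},{"translation": [-10.7,-16.3,6],"roll": 0,"fingers": 1},{"translation": [-10.7,-16.3,7.1],"roll": 0,"fingers": 1},{"translation": [-10.7,-16.3,7.3],"roll": 0,"fingers": 1},{"translation": [-10.7,-16.3,7.3],"roll": 0,"fingers": 1}]'

```text
clock: 18.25
eef_pos: [0.5721, 0.2819, 0.0998]
tool_rot: [1.0, -0.027, 0.001, -0.002]
ft_force: [-5.0, -0.8, 16.8]
grip_width: 0.0536
```

Call:
play_rows --motion '[{"translation": [0,0,0],"roll": 0,"fingers": -0.6},{"translation": [0,0,0],"roll": 0,"fingers": -0.6},{"translation": [0,0,0],"roll": 0,"fingers": -0.6},{"translation": [0,0,-2],"roll": 0,"fingers": -0.6},{"translation": [0,0,-6],"roll": 0,"fingers": -0.6},{"translation": [0,0.5,-10],"roll": 0,"fingers": -0.6},{"translation": [-2,3,-12],"roll": 0,"fingers": -1},{"translation": [-4.5,6,-14],"roll": 0,"fingers": -1},{"translation": [-7,9,-16],"roll": 0,"fingers": -1},{"translation": [-9,10.5,-17],"roll": 0,"fingers": -1},{"translation": [-9,10.5,-17],"roll": 0,"fingers": -1},{"translation": [-9,10.5,-17],"roll": 0,"fingers": -1}]'

```text
clock: 19.25
eef_pos: [0.4761, 0.1801, 0.2673]
tool_rot: [1.0, -0.028, 0.001, -0.0]
ft_force: [0.4, 0.3, -0.4]
grip_width: 0.0853
```

```bash
python3 look.py w9 165 | grep -v ' 0.9\|\[0.9\|\[1\.'
```

```text
[406, 0, 57, 19, 788] asp 3.11 z.042 [0.5982, 0.3423] z.02 [0.6056, 0.3475] len 0.059 ang 176.8
[395, 41, 64, 69, 3402] asp 1.15 z.042 [0.5938, 0.2818] z.02 [0.6009, 0.2833] len 0.07 ang 61.7
[277, 210, 44, 41, 1414] asp 1.07 z.042 [0.4458, 0.1141] z.02 [0.4437, 0.1052] len 0.056 ang 86.8
[0, 248, 71, 117, 3850] asp 1.72 z.042 [0.0913, 0.0274] z.02 [0.0672, 0.0131] len 0.19 ang 75.9
[445, 264, 61, 23, 1111] asp 2.83 z.042 [0.6674, 0.0389] z.02 [0.6791, 0.0253] len 0.081 ang 0.1
[374, 273, 37, 36, 1081] asp 1.03 z.042 [0.5609, 0.0225] z.02 [0.566, 0.0079] len 0.056 ang 91.7
[354, 321, 59, 31, 1057] asp 3.02 z.042 [0.5491, -0.0486] z.02 [0.5534, -0.0677] len 0.082 ang 12.7
[275, 329, 59, 26, 1038] asp 3.03 z.042 [0.4409, -0.0522] z.02 [0.4385, -0.0714] len 0.083 ang 7.6
t 19.3 tcp [0.4766 0.1807 0.2663] yaw -3.19 w 0.0854
```

View pics/w9.png

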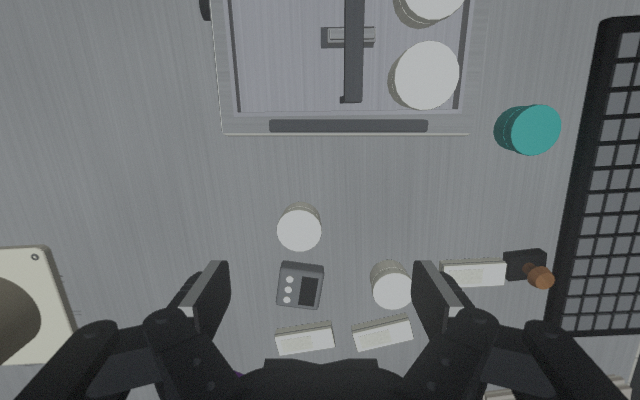

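Call:
play_rows --motion '[{"translation": [-1.5,3.5,1],"roll": 0,"fingers": -1},{"translation": [-2.7,6.8,4.5],"roll": 0,"fingers": -1},{"translation": [-2.7,6.8,8.5],"roll": 0,"fingers": -1},{"translation": [-2.7,6.8,12.5],"roll": 0,"fingers": -1},{"translation": [-2.7,6.8,16.5],"roll": 0,"fingers": -1},{"translation": [-2.7,6.8,20.3],"roll": 0,"fingers": -1},{"translation": [-2.7,6.8,22.8],"roll": 0,"fingers": -1},{"translation": [-2.7,6.8,23.5],"roll": 0,"fingers": -1},{"translation": [-2.7,6.8,23.5],"roll": 0,"fingers": -1},{"translation": [-2.7,6.8,23.5],"roll": 0,"fingers": 1},{"translation": [-2.7,6.8,23.5],"roll": 0,"fingers": 1},{"translation": [-2.7,6.8,23.5],"roll": 0,"fingers": 1},{"translation": [-2.7,6.8,23.5],"roll": 0,"fingers": 1},{"translation": [-2.7,6.8,23.5],"roll": 0,"fingers": 1},{"translation": [-2.7,6.8,20.5],"roll": 0,"fingers": 1},{"translation": [-2.7,6.8,17],"roll": 0,"fingers": 1},{"translation": [-2.7,6.8,13.5],"roll": 0,"fingers": 1},{"translation": [-2.7,6.8,9.7],"roll": 0,"fingers": 1},{"translation": [-2.7,6.8,9.7],"roll": 0,"fingers": 1},{"translation": [-2.7,6.8,9.7],"roll": 0,"fingers": 1}]'

```text
clock: 20.97
eef_pos: [0.448, 0.1153, 0.1727]
tool_rot: [1.0, -0.027, 0.004, -0.001]
ft_force: [-1.1, 0.3, -1.8]
grip_width: 0.0537
```

```bash
python3 - <<'E'
from h import *
plan([(.4471,.3525,.17,-3.15),(.4471,.3525,.102,-3.15)]); print(bot.get_obs()['ft_force'])
c=np.load('w9.npy',allow_pickle=True).item(); print(onz(c,427,75,.110))
E
```

```text
t 20.97 tcp [0.448  0.1153 0.1727] yaw -3.14 w 0.0537
[0.4471, 0.3525, 0.17, -3.15] -> [-1.4, -23.68, 0.31] roll 0.0
[0.4471, 0.3525, 0.102, -3.15] -> [-1.45, -23.67, 7.11] roll 0.0
[-1.13675917  0.34551373 -1.84935064]
[0.57220351 0.27710616 0.11      ]
```

Call:
play_rows --motion '[{"translation": [0,-3,-0.3],"roll": 0,"fingers": 1},{"translation": [-0.4,-7,-0.3],"roll": 0,"fingers": 1},{"translation": [-0.8,-11,-0.3],"roll": 0,"fingers": 1},{"translation": [-1.1,-15,-0.3],"roll": 0,"fingers": 1},{"translation": [-1.4,-19,-0.3],"roll": 0,"fingers": 1},{"translation": [-1.4,-22.5,0],"roll": 0,"fingers": 1},{"translation": [-1.4,-23.7,0.5],"roll": 0,"fingers": 1},{"translation": [-1.4,-23.7,3.5],"roll": 0,"fingers": 1},{"translation": [-1.4,-23.7,6],"roll": 0,"fingers": 1},{"translation": [-1.4,-23.7,6.9],"roll": 0,"fingers": 1},{"translation": [-1.4,-23.7,7.1],"roll": 0,"fingers": 1},{"translation": [-1.4,-23.7,7.1],"roll": 0,"fingers": 1}]'

```text
clock: 21.97
eef_pos: [0.4433, 0.3518, 0.0992]
tool_rot: [1.0, -0.027, -0.001, -0.0]
ft_force: [-5.5, -0.6, 9.7]
grip_width: 0.0537
```

Call:
play_rows --motion '[{"translation": [0,0,0],"roll": 0,"fingers": -0.6},{"translation": [0,0,0],"roll": 0,"fingers": -0.6},{"translation": [0,0,0],"roll": 0,"fingers": -0.6},{"translation": [0,0,-2],"roll": 0,"fingers": -0.6},{"translation": [0,0,-6],"roll": 0,"fingers": -0.6},{"translation": [0,0.5,-10],"roll": 0,"fingers": -0.6},{"translation": [1,4,-12],"roll": 0,"fingers": -1},{"translation": [2,8,-14],"roll": 0,"fingers": -1},{"translation": [4,12,-16],"roll": 0,"fingers": -1},{"translation": [5,16,-17],"roll": 0,"fingers": -1},{"translation": [6,19,-17],"roll": 0,"fingers": -1},{"translation": [6,19,-17],"roll": 0,"fingers": -1},{"translation": [6,19,-17],"roll": 0,"fingers": -1}]'

```text
clock: 23.05
eef_pos: [0.4951, 0.1563, 0.2682]
tool_rot: [1.0, -0.03, 0.0, 0.0]
ft_force: [0.2, 0.2, -0.3]
grip_width: 0.0852
```

```bash
python3 look.py w10 165 | grep -v ' 0.9\|\[0.9\|\[1\.'
```

```text
[374, 10, 65, 72, 3669] asp 1.11 z.042 [0.5907, 0.2866] z.02 [0.5964, 0.2899] len 0.07 ang 93.1
[0, 233, 63, 119, 3844] asp 1.9 z.042 [0.109, 0.0239] z.02 [0.0848, 0.0109] len 0.195 ang 72.6
[432, 247, 62, 25, 1304] asp 2.78 z.042 [0.668, 0.0375] z.02 [0.6785, 0.0253] len 0.081 ang 0.1
[359, 257, 42, 37, 1218] asp 1.14 z.042 [0.5629, 0.0214] z.02 [0.5669, 0.0082] len 0.056 ang 91.0
[341, 307, 60, 31, 1115] asp 2.99 z.042 [0.5504, -0.0502] z.02 [0.5536, -0.0678] len 0.082 ang 13.2
[262, 315, 59, 27, 1088] asp 2.94 z.042 [0.4422, -0.0537] z.02 [0.4387, -0.0715] len 0.083 ang 7.6
t 23.1 tcp [0.4945 0.1579 0.2678] yaw -3.32 w 0.0854
```

Call:
play_rows --motion '[{"translation": [2,3.5,0],"roll": 0,"fingers": -0.8},{"translation": [4,7,1],"roll": 0,"fingers": -0.8},{"translation": [6,10.5,2],"roll": 0,"fingers": -0.8},{"translation": [7.6,13.2,4.5],"roll": 0,"fingers": -0.8},{"translation": [7.6,13.2,8.5],"roll": 0,"fingers": -0.8},{"translation": [7.6,13.2,12.5],"roll": 0,"fingers": -0.8},{"translation": [7.6,13.2,16.5],"roll": 0,"fingers": -0.8},{"translation": [7.6,13.2,20.3],"roll": 0,"fingers": -0.8},{"translation": [7.6,13.2,23],"roll": 0,"fingers": -0.8},{"translation": [7.6,13.2,23.7],"roll": 0,"fingers": -0.8},{"translation": [7.6,13.2,23.7],"roll": 0,"fingers": -0.8},{"translation": [7.6,13.2,23.7],"roll": 0,"fingers": 1},{"translation": [7.6,13.2,23.7],"roll": 0,"fingers": 1},{"translation": [7.6,13.2,23.7],"roll": 0,"fingers": 1},{"translation": [7.6,13.2,23.7],"roll": 0,"fingers": 1},{"translation": [7.6,13.2,21],"roll": 0,"fingers": 1},{"translation": [7.6,13.2,17.5],"roll": 0,"fingers": 1},{"translation": [7.6,13.2,13.5],"roll": 0,"fingers": 1},{"translation": [7.6,13.2,9.7],"roll": 0,"fingers": 1},{"translation": [7.6,13.2,9.7],"roll": 0,"fingers": 1}]'

```text
clock: 24.77
eef_pos: [0.5683, 0.0233, 0.1815]
tool_rot: [1.0, -0.028, 0.009, -0.001]
ft_force: [2.1, 0.3, -0.3]
grip_width: 0.0537
```

```bash
python3 - <<'E'
from h import *
plan([(.4435,.2886,.17,-3.15),(.4435,.2886,.102,-3.15)]); print(bot.get_obs()['ft_force'])
E
```

```text
t 24.77 tcp [0.5683 0.0233 0.1815] yaw -3.15 w 0.0537
[0.4435, 0.2886, 0.17, -3.15] -> [-13.94, -25.81, 0.94] roll -0.0
[0.4435, 0.2886, 0.102, -3.15] -> [-14.06, -25.79, 7.74] roll -0.0
[ 2.1234802   0.32622091 -0.31724332]
```

Call:
play_rows --motion '[{"translation": [-1,-2,-0.3],"roll": 0,"fingers": 1},{"translation": [-3,-5.5,-0.3],"roll": 0,"fingers": 1},{"translation": [-5,-9,-0.3],"roll": 0,"fingers": 1},{"translation": [-7,-12.5,-0.3],"roll": 0,"fingers": 1},{"translation": [-9,-16,-0.3],"roll": 0,"fingers": 1},{"translation": [-11,-19.5,-0.3],"roll": 0,"fingers": 1},{"translation": [-12.5,-23,-0.3],"roll": 0,"fingers": 1},{"translation": [-13.4,-26,0],"roll": 0,"fingers": 1},{"translation": [-13.4,-26,0],"roll": 0,"fingers": 1},{"translation": [-13.4,-26,3],"roll": 0,"fingers": 1},{"translation": [-13.4,-26,5.5],"roll": 0,"fingers": 1},{"translation": [-13.4,-26,6.7],"roll": 0,"fingers": 1},{"translation": [-13.4,-26,6.9],"roll": 0,"fingers": 1},{"translation": [-13.4,-26,6.9],"roll": 0,"fingers": 1}]'

```text
clock: 25.93
eef_pos: [0.4433, 0.2896, 0.1021]
tool_rot: [1.0, -0.028, -0.0, 0.0]
ft_force: [0.5, 0.0, -0.6]
grip_width: 0.0539
```

Call:
play_rows --motion '[{"translation": [0,0,0],"roll": 0,"fingers": -0.6},{"translation": [0,0,0],"roll": 0,"fingers": -0.6},{"translation": [0,0,0],"roll": 0,"fingers": -0.6},{"translation": [0,0,-2],"roll": 0,"fingers": -0.6},{"translation": [0,0,-6],"roll": 0,"fingers": -0.6},{"translation": [0,0.5,-10],"roll": 0,"fingers": -0.6},{"translation": [0.5,4,-12],"roll": 0,"fingers": -1},{"translation": [1,8,-14],"roll": 0,"fingers": -1},{"translation": [2,12,-15],"roll": 0,"fingers": -1},{"translation": [3,16,-15],"roll": 0,"fingers": -1},{"translation": [4,20,-15],"roll": 0,"fingers": -1},{"translation": [6,24,-15],"roll": 0,"fingers": -1},{"translation": [8,27,-15],"roll": 0,"fingers": -1},{"translation": [8,27,-15],"roll": 0,"fingers": -1},{"translation": [8,27,-15],"roll": 0,"fingers": -1}]'

```text
clock: 27.18
eef_pos: [0.5094, 0.0138, 0.253]
tool_rot: [1.0, -0.03, 0.001, -0.0]
ft_force: [0.0, 0.9, -0.7]
grip_width: 0.0854
```

```bash
python3 look.py w11 165 | grep -v ' 0.9\|\[0.9\|\[1\.'; python3 - <<'E'
from h import *
c=cam('side'); save(c,'s3.png'); x=c['pixels'][180:400,190:420,::-1]; x=cv2.resize(x,None,fx=2,fy=2,interpolation=cv2.INTER_CUBIC)
y=cv2.resize(cv2.imread('pics/w11.png'),(340,212)); o=np.zeros((440,800,3),np.uint8); o[:,:460]=x; o[:212,460:]=y; cv2.imwrite('pics/c11.png',o)
E
```

```text
[428, 140, 73, 33, 2003] asp 2.63 z.042 [0.667, 0.0293] z.02 [0.6769, 0.0252] len 0.084 ang 0.1
[325, 216, 69, 40, 1600] asp 2.72 z.042 [0.5511, -0.0581] z.02 [0.5535, -0.0678] len 0.082 ang 12.7
[436, 217, 47, 44, 1133] asp 1.16 z.042 [0.6691, -0.0686] z.02 [0.6791, -0.079] len 0.058 ang 115.6
[234, 227, 69, 34, 1559] asp 2.71 z.042 [0.443, -0.0616] z.02 [0.4384, -0.0716] len 0.083 ang 7.2
t 27.23 tcp [0.5088 0.0152 0.2528] yaw -3.28 w 0.0853
```

View pics/c11.png

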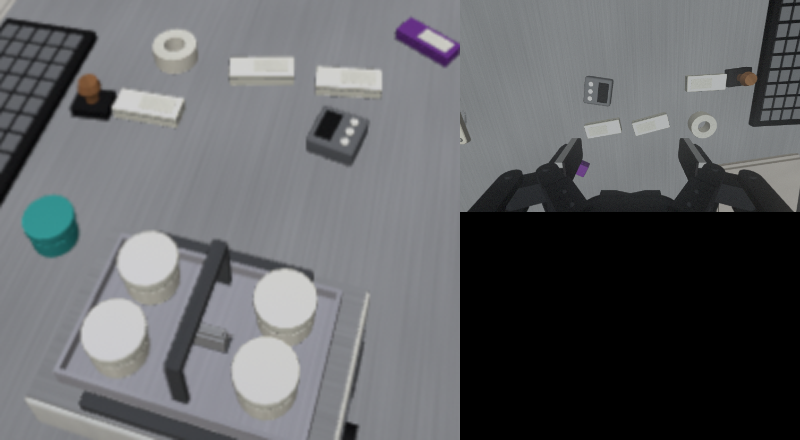

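Call:
play_rows --motion '[{"translation": [1,1.5,0],"roll": -7,"fingers": -0.6},{"translation": [2,3,0],"roll": -14,"fingers": -0.6},{"translation": [3,5,0],"roll": -21,"fingers": -0.6},{"translation": [4,6.5,0],"roll": -28,"fingers": -0.6},{"translation": [4.9,8,0],"roll": -35,"fingers": -0.6},{"translation": [4.9,8,1],"roll": -42,"fingers": -0.6},{"translation": [4.9,8,2],"roll": -49,"fingers": -0.6},{"translation": [4.9,8,3],"roll": -56,"fingers": -0.6},{"translation": [4.9,8,4],"roll": -63,"fingers": -0.6},{"translation": [4.9,8,5],"roll": -70,"fingers": -0.6},{"translation": [4.9,8,7],"roll": -77,"fingers": -0.6},{"translation": [4.9,8,9],"roll": -84,"fingers": -0.6},{"translation": [4.9,8,11],"roll": -91,"fingers": -0.6},{"translation": [4.9,8,12],"roll": -98,"fingers": -0.6},{"translation": [4.9,8,13],"roll": -105,"fingers": -0.6},{"translation": [4.9,8,14],"roll": -106,"fingers": -0.6},{"translation": [4.9,8,14],"roll": -106,"fingers": -0.6},{"translation": [4.9,8,14],"roll": -106,"fingers": -0.6}]'

```text
clock: 28.78
eef_pos: [0.5527, -0.0653, 0.1121]
tool_rot: [0.624, 0.782, -0.0, -0.0]
ft_force: [0.6, 0.8, 0.1]
grip_width: 0.0686
```

```bash
cat >>h.py <<'E'
def adj(x,y,z,yaw): plan([(x,y,z,yaw)])
E
python3 -c "
from h import *
plan([(.5535,-.0678,.019,102.7)])"
```

```text
t 28.78 tcp [ 0.5527 -0.0653  0.1121] yaw 102.82 w 0.0686
[0.5535, -0.0678, 0.019, 102.7] -> [-0.27, 0.03, 9.31] roll 0.1
```

Call:
play_rows --motion '[{"translation": [-0.2,0,3],"roll": 0,"fingers": -0.6},{"translation": [-0.2,0,6],"roll": 0,"fingers": -0.6},{"translation": [-0.2,0,8.5],"roll": 0,"fingers": -0.6},{"translation": [-0.2,0,9.3],"roll": 0,"fingers": -0.6},{"translation": [-0.2,0,9.3],"roll": 0,"fingers": -0.6},{"translation": [-0.2,0,9.3],"roll": 0,"fingers": 1},{"translation": [-0.2,0,9.3],"roll": 0,"fingers": 1},{"translation": [-0.2,0,9.3],"roll": 0,"fingers": 1},{"translation": [-0.2,0,9.3],"roll": 0,"fingers": 1},{"translation": [-0.2,0,9.3],"roll": 0,"fingers": 1},{"translation": [-0.2,0,6.5],"roll": 0,"fingers": 1},{"translation": [-0.2,0,3],"roll": 0,"fingers": 1},{"translation": [-0.2,0,-1],"roll": 0,"fingers": 1},{"translation": [-0.2,0,-5],"roll": 0,"fingers": 1},{"translation": [-0.2,0,-7],"roll": 0,"fingers": 1},{"translation": [-0.2,0,-7],"roll": 0,"fingers": 1},{"translation": [-0.2,0,-7],"roll": 0,"fingers": 1}]'

```text
clock: 30.2
eef_pos: [0.5547, -0.0686, 0.1847]
tool_rot: [0.624, 0.782, 0.001, 0.002]
ft_force: [0.2, -1.0, -0.5]
grip_width: 0.0333
```

```bash
python3 -c "
from h import *
plan([(.53,-.30,.19,0)]);print(bot.get_obs()['ft_force'])
for n in ['side','scene']:
  c=np.load(n+'.npy',allow_pickle=True).item(); im=c['pixels'][:,:,::-1].copy(); h=cv2.cvtColor(im,cv2.COLOR_BGR2HSV)
  m=((h[...,1]>120)&(h[...,0]>20)&(h[...,0]<35)).astype(np.uint8); cs,_=cv2.findContours(m,0,2); k=max(cs,key=cv2.contourArea)
  p=cv2.approxPolyDP(cv2.convexHull(k),4,True)[:,0]
  for t in p: print(n,t,onz(c,*map(float,t),.05)[:2].round(3), onz(c,*map(float,t),0)[:2].round(3))
"
```

```text
t 30.2 tcp [ 0.5547 -0.0686  0.1847] yaw 102.85 w 0.0333
[0.53, -0.3, 0.19, 0.0] -> [-22.01, -7.55, -0.53] roll -77.2
[ 0.20465249 -1.0055519  -0.48225326]
side [328 114] [ 0.633 -0.507] [ 0.653 -0.59 ]
side [396 121] [ 0.401 -0.508] [ 0.403 -0.591]
side [391 156] [ 0.398 -0.31 ] [ 0.399 -0.378]
side [319 147] [ 0.617 -0.312] [ 0.635 -0.38 ]
scene [196 250] [ 0.398 -0.376] [ 0.352 -0.347]
scene [272 297] [ 0.633 -0.376] [ 0.602 -0.347]
scene [274 312] [ 0.662 -0.403] [ 0.633 -0.375]
scene [229 355] [ 0.661 -0.529] [ 0.632 -0.509]
scene [155 301] [ 0.444 -0.53 ] [ 0.401 -0.51 ]
scene [149 287] [ 0.402 -0.513] [ 0.357 -0.493]
```

Call:
play_rows --motion '[{"translation": [-2,-0.7,-0.5],"roll": 7,"fingers": 1},{"translation": [-4,-1.4,-0.5],"roll": 14,"fingers": 1},{"translation": [-6,-2,-0.5],"roll": 21,"fingers": 1},{"translation": [-8,-2.7,-0.5],"roll": 28,"fingers": 1},{"translation": [-10,-3.4,-0.5],"roll": 35,"fingers": 1},{"translation": [-12,-4.1,-0.5],"roll": 42,"fingers": 1},{"translation": [-14,-4.8,-0.5],"roll": 49,"fingers": 1},{"translation": [-16,-5.5,-0.5],"roll": 56,"fingers": 1},{"translation": [-18,-6.2,-0.5],"roll": 63,"fingers": 1},{"translation": [-20,-6.9,-0.5],"roll": 70,"fingers": 1},{"translation": [-22,-7.5,-0.5],"roll": 77,"fingers": 1},{"translation": [-22,-7.5,-0.5],"roll": 84,"fingers": 1},{"translation": [-22,-7.5,-0.5],"roll": 91,"fingers": 1},{"translation": [-22,-7.5,-0.5],"roll": 98,"fingers": 1},{"translation": [-22,-7.5,-0.5],"roll": 103,"fingers": 1},{"translation": [-22,-7.5,-0.5],"roll": 103,"fingers": 1},{"translation": [-22,-7.5,-0.5],"roll": 103,"fingers": 1},{"translation": [-22,-7.5,-0.5],"roll": 103,"fingers": 1}]'

```text
clock: 31.7
eef_pos: [0.5288, -0.2992, 0.1861]
tool_rot: [1.0, -0.0, -0.001, -0.001]
ft_force: [0.8, -0.5, -0.2]
grip_width: 0.0331
```

```bash
python3 - <<'E'
from h import *
c=cam('wrist'); save(c,'w12.png'); np.save('w12.npy',c,allow_pickle=True)
plan([(.57,-.435,.14,0),(.57,-.435,.026,0)])
E
```

```text
t 31.75 tcp [ 0.529  -0.2993  0.1865] yaw -0.05 w 0.0333
[0.57, -0.435, 0.14, 0.0] -> [4.12, 13.57, 4.63] roll -0.1
[0.57, -0.435, 0.026, 0.0] -> [4.14, 13.58, 16.03] roll -0.1
```

View pics/w12.png

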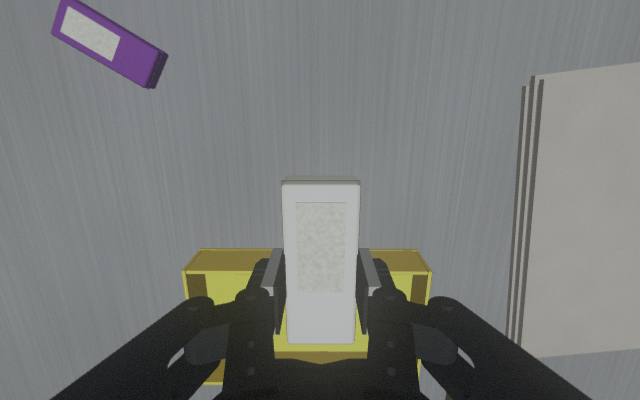

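```bash
python3 - <<'E'
from h import *
c=np.load('w12.npy',allow_pickle=True).item()
print([onz(c,u,v,0)[:2].round(4).tolist() for u,v in [(200,249),(420,251)]],[onz(c,u,v,.05)[:2].round(4).tolist() for u,v in [(184,270),(430,271)]])
E
```

```text
[[0.3949, -0.3735], [0.6387, -0.3757]] [[0.3984, -0.3713], [0.6328, -0.3722]]
```

Call:
play_rows --motion '[{"translation": [1.1,3.5,0],"roll": 0,"fingers": 1},{"translation": [2.2,7,0.5],"roll": 0,"fingers": 1},{"translation": [3.3,10.5,1.5],"roll": 0,"fingers": 1},{"translation": [4.1,13.6,3],"roll": 0,"fingers": 1},{"translation": [4.1,13.6,5],"roll": 0,"fingers": 1},{"translation": [4.1,13.6,8],"roll": 0,"fingers": 1},{"translation": [4.1,13.6,11],"roll": 0,"fingers": 1},{"translation": [4.1,13.6,14],"roll": 0,"fingers": 1},{"translation": [4.1,13.6,15.6],"roll": 0,"fingers": 1},{"translation": [4.1,13.6,16],"roll": 0,"fingers": 1},{"translation": [4.1,13.6,16],"roll": 0,"fingers": 1}]'

```text
clock: 32.67
eef_pos: [0.569, -0.4348, 0.0256]
tool_rot: [1.0, -0.001, -0.001, -0.001]
ft_force: [0.7, 0.4, -0.3]
grip_width: 0.0336
```

Call:
play_rows --motion '[{"translation": [0,0,0],"roll": 0,"fingers": 0},{"translation": [0,0,0],"roll": 0,"fingers": 0},{"translation": [0,0,0],"roll": 0,"fingers": 0},{"translation": [0,0,-2],"roll": 0,"fingers": 0},{"translation": [0,0,-6],"roll": 0,"fingers": 0},{"translation": [0,0,-10],"roll": 0,"fingers": 0},{"translation": [0,0,-14],"roll": 0,"fingers": 0},{"translation": [-2,-2,-16],"roll": -7,"fingers": -0.6},{"translation": [-4,-5,-16],"roll": -14,"fingers": -0.6},{"translation": [-6,-8,-16],"roll": -21,"fingers": -0.6},{"translation": [-8,-12,-16],"roll": -28,"fingers": -0.6},{"translation": [-9,-16,-16],"roll": -35,"fingers": -0.6},{"translation": [-10,-20,-16],"roll": -42,"fingers": -0.6},{"translation": [-11,-24,-16],"roll": -49,"fingers": -0.6},{"translation": [-12,-28,-16],"roll": -56,"fingers": -0.6},{"translation": [-13,-32,-16],"roll": -63,"fingers": -0.6},{"translation": [-13,-36,-16],"roll": -70,"fingers": -0.6},{"translation": [-13,-36.3,-16],"roll": -77,"fingers": -0.6},{"translation": [-13,-36.3,-16],"roll": -84,"fingers": -0.6},{"translation": [-13,-36.3,-16],"roll": -91,"fingers": -0.6}]'

```text
clock: 34.33
eef_pos: [0.4413, -0.0711, 0.1883]
tool_rot: [0.699, 0.716, 0.001, 0.001]
ft_force: [1.5, 0.7, -0.6]
grip_width: 0.0685
```

Call:
play_rows --motion '[{"translation": [0,0,0],"roll": -6,"fingers": -0.6},{"translation": [0,0,0],"roll": -6,"fingers": -0.6},{"translation": [0,0,0],"roll": -6,"fingers": -0.6}]'

```text
clock: 34.58
eef_pos: [0.4412, -0.0723, 0.1879]
tool_rot: [0.664, 0.747, 0.0, 0.001]
ft_force: [0.4, 0.6, -0.4]
grip_width: 0.0681
```

```bash
python3 look.py w13 165 | grep -v '\[0.9\|\[1\.'; python3 -c "
from h import *
plan([(.4384,-.0716,.1,97.3),(.4384,-.0716,.019,97.3)]); print(bot.get_obs()['joint_pos'])"
```

```text
[205, 26, 48, 60, 1405] asp 2.0 z.042 [0.3356, -0.158] z.02 [0.3334, -0.1643] len 0.046 ang 148.0
[302, 141, 36, 84, 2897] asp 2.37 z.042 [0.4311, -0.0734] z.02 [0.4365, -0.0729] len 0.083 ang 7.7
t 34.63 tcp [ 0.4411 -0.0724  0.1878] yaw 96.71 w 0.0682
t 34.63 tcp [ 0.4411 -0.0724  0.1878] yaw 96.71 w 0.0682
[0.4384, -0.0716, 0.1, 97.3] -> [0.12, -0.27, 8.78] roll -0.6
[0.4384, -0.0716, 0.019, 97.3] -> [0.12, -0.28, 16.88] roll -0.6
[-1.62740272e-01  1.71552133e-01 -2.36853271e-01  1.16133876e+00
 -5.87709672e-07 -2.79938452e-01]
```

Call:
play_rows --motion '[{"translation": [0.1,-0.3,3.5],"roll": -1,"fingers": -0.6},{"translation": [0.1,-0.3,7.5],"roll": -1,"fingers": -0.6},{"translation": [0.1,-0.3,11],"roll": -1,"fingers": -0.6},{"translation": [0.1,-0.3,14],"roll": -1,"fingers": -0.6},{"translation": [0.1,-0.3,16.2],"roll": -1,"fingers": -0.6},{"translation": [0.1,-0.3,16.9],"roll": -1,"fingers": -0.6},{"translation": [0.1,-0.3,16.9],"roll": -1,"fingers": -0.6},{"translation": [0.1,-0.3,16.9],"roll": -1,"fingers": 1},{"translation": [0.1,-0.3,16.9],"roll": -1,"fingers": 1},{"translation": [0.1,-0.3,16.9],"roll": -1,"fingers": 1},{"translation": [0.1,-0.3,16.9],"roll": -1,"fingers": 1},{"translation": [0.1,-0.3,16.9],"roll": -1,"fingers": 1},{"translation": [0.1,-0.3,14],"roll": -1,"fingers": 1},{"translation": [0.1,-0.3,10.5],"roll": -1,"fingers": 1},{"translation": [0.1,-0.3,7],"roll": -1,"fingers": 1},{"translation": [0.1,-0.3,4],"roll": -1,"fingers": 1},{"translation": [0.1,-0.3,4],"roll": -1,"fingers": 1},{"translation": [0.1,-0.3,4],"roll": -1,"fingers": 1}]'

```text
clock: 36.13
eef_pos: [0.4398, -0.072, 0.1502]
tool_rot: [0.657, 0.754, 0.002, 0.003]
ft_force: [-0.1, -0.5, -0.7]
grip_width: 0.0337
```

```bash
python3 -c "
from h import *
plan([(.448,-.437,.15,0),(.448,-.437,.026,0)]); print(bot.get_obs()['ft_force'])"
```

```text
t 36.13 tcp [ 0.4398 -0.072   0.1502] yaw 97.85 w 0.0337
[0.448, -0.437, 0.15, 0.0] -> [-36.27, -4.17, 0.06] roll -82.2
[0.448, -0.437, 0.026, 0.0] -> [-36.24, -4.26, 12.46] roll -82.2
[-0.09232969 -0.46116419 -0.66874236]
```

Call:
play_rows --motion '[{"translation": [-2,-0.2,0],"roll": 7,"fingers": 1},{"translation": [-5,-0.5,0],"roll": 14,"fingers": 1},{"translation": [-8,-0.9,0],"roll": 21,"fingers": 1},{"translation": [-11,-1.2,0],"roll": 28,"fingers": 1},{"translation": [-14,-1.6,0],"roll": 35,"fingers": 1},{"translation": [-17,-2,0],"roll": 42,"fingers": 1},{"translation": [-20,-2.3,0],"roll": 49,"fingers": 1},{"translation": [-23,-2.7,0],"roll": 56,"fingers": 1},{"translation": [-26,-3,0],"roll": 63,"fingers": 1},{"translation": [-29,-3.4,0],"roll": 70,"fingers": 1},{"translation": [-32,-3.8,0],"roll": 77,"fingers": 1},{"translation": [-35,-4.1,0],"roll": 84,"fingers": 1},{"translation": [-36.2,-4.2,0],"roll": 91,"fingers": 1},{"translation": [-36.2,-4.2,0],"roll": 98,"fingers": 1},{"translation": [-36.2,-4.2,0],"roll": 98,"fingers": 1},{"translation": [-36.2,-4.2,0],"roll": 98,"fingers": 1}]'

```text
clock: 37.47
eef_pos: [0.4448, -0.4354, 0.1456]
tool_rot: [1.0, 0.0, -0.001, -0.001]
ft_force: [-1.2, 0.2, -1.3]
grip_width: 0.0333
```

```bash
python3 -c "
from h import *
plan([(.448,-.437,.026,0)]); print(bot.get_obs()['ft_force'])"
```

```text
t 37.47 tcp [ 0.4448 -0.4354  0.1456] yaw 0.01 w 0.0333
[0.448, -0.437, 0.026, 0.0] -> [0.34, 0.18, 11.96] roll 0.0
[-1.19986997  0.21314144 -1.26002764]
```

Call:
play_rows --motion '[{"translation": [0.3,0.2,3],"roll": 0,"fingers": 1},{"translation": [0.3,0.2,6],"roll": 0,"fingers": 1},{"translation": [0.3,0.2,9],"roll": 0,"fingers": 1},{"translation": [0.3,0.2,11.3],"roll": 0,"fingers": 1},{"translation": [0.3,0.2,12],"roll": 0,"fingers": 1},{"translation": [0.3,0.2,12],"roll": 0,"fingers": 1},{"translation": [0.3,0.2,12],"roll": 0,"fingers": 0},{"translation": [0.3,0.2,12],"roll": 0,"fingers": 0},{"translation": [0.3,0.2,12],"roll": 0,"fingers": 0},{"translation": [0.3,0.2,10],"roll": 0,"fingers": 0},{"translation": [0.3,0.2,6],"roll": 0,"fingers": 0},{"translation": [0.3,0.2,2],"roll": 0,"fingers": 0},{"translation": [0.3,0.2,-2],"roll": 0,"fingers": 0},{"translation": [0.3,0.2,-4],"roll": 0,"fingers": 0},{"translation": [0.3,0.2,-4],"roll": 0,"fingers": 0}]'

```text
clock: 38.72
eef_pos: [0.4514, -0.4407, 0.1954]
tool_rot: [1.0, -0.001, 0.005, 0.005]
ft_force: [0.8, -0.2, 1.1]
grip_width: 0.0423
```

Call:
play_rows --motion '[{"translation": [1,-3,0],"roll": -7,"fingers": -0.6},{"translation": [2.5,-7,0],"roll": -14,"fingers": -0.6},{"translation": [4,-11,0],"roll": -21,"fingers": -0.6},{"translation": [6,-15,0],"roll": -28,"fingers": -0.6},{"translation": [8,-19,0],"roll": -35,"fingers": -0.6},{"translation": [10,-22,0],"roll": -42,"fingers": -0.6},{"translation": [12,-26,0],"roll": -49,"fingers": -0.6},{"translation": [14,-29,0],"roll": -56,"fingers": -0.6},{"translation": [16,-33,0],"roll": -63,"fingers": -0.6},{"translation": [18,-36,0],"roll": -70,"fingers": -0.6},{"translation": [19.5,-40,0],"roll": -77,"fingers": -0.6},{"translation": [21,-43,0],"roll": -84,"fingers": -0.6},{"translation": [22.2,-46,0],"roll": -90,"fingers": -0.6},{"translation": [22.2,-46,0],"roll": -90,"fingers": -0.6},{"translation": [22.2,-46,0],"roll": -90,"fingers": -0.6},{"translation": [22.2,-46,0],"roll": -90,"fingers": -0.6}]'

```text
clock: 40.05
eef_pos: [0.6714, 0.0213, 0.1868]
tool_rot: [0.708, 0.706, -0.001, -0.0]
ft_force: [-0.4, 0.0, 0.4]
grip_width: 0.0685
```

```bash
python3 look.py w14 165 | grep -v '\[0.9\|\[1\.'; python3 -c "
from h import *
plan([(.668,.0252,.019,90)])"
```

```text
[556, 0, 48, 158, 581] asp 42.54 z.042 [0.5738, 0.2327] z.02 [0.5722, 0.2496] len 0.129 ang 176.6
[305, 151, 36, 82, 2859] asp 2.31 z.042 [0.6689, 0.0241] z.02 [0.675, 0.0242] len 0.082 ang 1.0
[187, 164, 62, 59, 2187] asp 1.05 z.042 [0.6702, -0.0713] z.02 [0.6763, -0.0788] len 0.059 ang 175.9
[102, 233, 27, 69, 297] asp 16.07 z.042 [0.7448, -0.178] z.02 [0.757, -0.1941] len 0.082 ang 6.9
[0, 238, 120, 162, 12822] asp 1.35 z.042 [0.8051, -0.2489] z.02 [0.8221, -0.2707] len 0.226 ang 162.8
t 40.1 tcp [0.6713 0.0205 0.187 ] yaw 89.78 w 0.0682
t 40.1 tcp [0.6713 0.0205 0.187 ] yaw 89.78 w 0.0682
[0.668, 0.0252, 0.019, 90.0] -> [0.48, -0.32, 16.8] roll -0.2
```

Call:
play_rows --motion '[{"translation": [0.4,-0.3,3.5],"roll": 0,"fingers": -0.6},{"translation": [0.4,-0.3,7.5],"roll": 0,"fingers": -0.6},{"translation": [0.4,-0.3,11],"roll": 0,"fingers": -0.6},{"translation": [0.4,-0.3,14],"roll": 0,"fingers": -0.6},{"translation": [0.4,-0.3,16.2],"roll": 0,"fingers": -0.6},{"translation": [0.4,-0.3,16.8],"roll": 0,"fingers": -0.6},{"translation": [0.4,-0.3,16.8],"roll": 0,"fingers": -0.6},{"translation": [0.4,-0.3,16.8],"roll": 0,"fingers": 1},{"translation": [0.4,-0.3,16.8],"roll": 0,"fingers": 1},{"translation": [0.4,-0.3,16.8],"roll": 0,"fingers": 1},{"translation": [0.4,-0.3,16.8],"roll": 0,"fingers": 1},{"translation": [0.4,-0.3,16.8],"roll": 0,"fingers": 1},{"translation": [0.4,-0.3,14],"roll": 0,"fingers": 1},{"translation": [0.4,-0.3,10.5],"roll": 0,"fingers": 1},{"translation": [0.4,-0.3,7],"roll": 0,"fingers": 1},{"translation": [0.4,-0.3,4],"roll": 0,"fingers": 1},{"translation": [0.4,-0.3,4],"roll": 0,"fingers": 1},{"translation": [0.4,-0.3,4],"roll": 0,"fingers": 1}]'

```text
clock: 41.6
eef_pos: [0.6708, 0.0256, 0.1511]
tool_rot: [0.708, 0.706, 0.003, 0.002]
ft_force: [-0.3, 0.5, -0.8]
grip_width: 0.0334
```

```bash
python3 -c "
from h import *
plan([(.51,-.437,.15,0),(.51,-.437,.026,0)]); print(bot.get_obs()['ft_force'])"
```

```text
t 41.6 tcp [0.6708 0.0256 0.1511] yaw 89.87 w 0.0334
[0.51, -0.437, 0.15, 0.0] -> [-46.3, -15.97, -0.02] roll 89.9
[0.51, -0.437, 0.026, 0.0] -> [-46.3, -16.06, 12.38] roll 89.9
[-0.28200136  0.45771815 -0.79481344]
```

Call:
play_rows --motion '[{"translation": [-2,-0.5,0],"roll": 5,"fingers": 1},{"translation": [-5,-1.5,0],"roll": 10,"fingers": 1},{"translation": [-8,-2.5,0],"roll": 16,"fingers": 1},{"translation": [-11,-3.5,0],"roll": 22,"fingers": 1},{"translation": [-14,-4.5,0],"roll": 28,"fingers": 1},{"translation": [-17,-5.5,0],"roll": 34,"fingers": 1},{"translation": [-20,-6.5,0],"roll": 40,"fingers": 1},{"translation": [-23,-7.5,0],"roll": 46,"fingers": 1},{"translation": [-26,-8.5,0],"roll": 52,"fingers": 1},{"translation": [-29,-9.7,0],"roll": 58,"fingers": 1},{"translation": [-32,-11,0],"roll": 64,"fingers": 1},{"translation": [-35,-12,0],"roll": 70,"fingers": 1},{"translation": [-38,-13,0],"roll": 76,"fingers": 1},{"translation": [-41,-14,0],"roll": 82,"fingers": 1},{"translation": [-44,-15.2,0],"roll": 88,"fingers": 1},{"translation": [-46.3,-16,0],"roll": 90,"fingers": 1},{"translation": [-46.3,-16,0],"roll": 90,"fingers": 1},{"translation": [-46.3,-16,0],"roll": 90,"fingers": 1},{"translation": [-46.3,-16,0],"roll": 90,"fingers": 1}]'

```text
clock: 43.18
eef_pos: [0.507, -0.4362, 0.1456]
tool_rot: [1.0, -0.001, -0.001, -0.001]
ft_force: [0.1, 0.7, -1.3]
grip_width: 0.0336
```

```bash
python3 -c "
from h import *
plan([(.51,-.437,.026,0)]); print(bot.get_obs()['ft_force'])
c=cam('side'); x=c['pixels'][90:200,280:440,::-1]; a=cv2.resize(x,(640,440),interpolation=cv2.INTER_CUBIC); cv2.imwrite('pics/b1.png',a)"
```

```text
t 43.18 tcp [ 0.507  -0.4362  0.1456] yaw -0.12 w 0.0336
[0.51, -0.437, 0.026, 0.0] -> [0.32, 0.11, 11.96] roll -0.1
[ 0.08878185  0.73885047 -1.32517552]
```

View pics/b1.png

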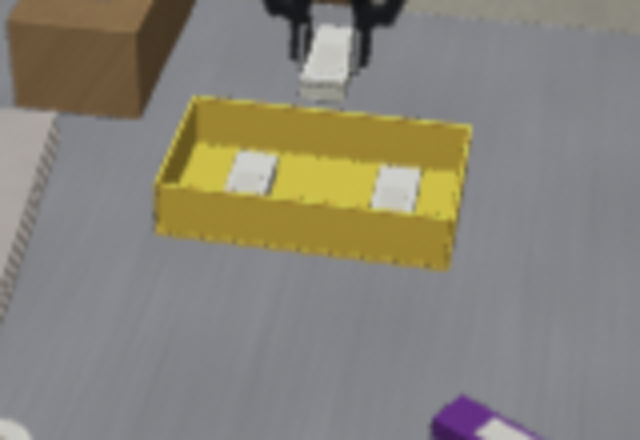

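Both earlier mailers lie in the basket with free space between them, so I'm lowering the third there and then retreating.

Call:
play_rows --motion '[{"translation": [0.3,0.1,3],"roll": 0,"fingers": 1},{"translation": [0.3,0.1,6],"roll": 0,"fingers": 1},{"translation": [0.3,0.1,9],"roll": 0,"fingers": 1},{"translation": [0.3,0.1,11.3],"roll": 0,"fingers": 1},{"translation": [0.3,0.1,12],"roll": 0,"fingers": 1},{"translation": [0.3,0.1,12],"roll": 0,"fingers": 1},{"translation": [0.3,0.1,12],"roll": 0,"fingers": 0},{"translation": [0.3,0.1,12],"roll": 0,"fingers": 0},{"translation": [0.3,0.1,12],"roll": 0,"fingers": 0},{"translation": [0.3,0.1,10],"roll": 0,"fingers": 0},{"translation": [0.3,0.1,6],"roll": 0,"fingers": 0},{"translation": [0.3,0.1,2],"roll": 0,"fingers": 0},{"translation": [0.3,0.1,-2],"roll": 0,"fingers": 0},{"translation": [-3,-2,-6],"roll": 0,"fingers": 0},{"translation": [-6,-5,-8],"roll": 0,"fingers": 0},{"translation": [-9,-9,-8],"roll": 0,"fingers": 0},{"translation": [-12,-13,-8],"roll": 0,"fingers": 0},{"translation": [-12,-13,-8],"roll": 0,"fingers": 0},{"translation": [-12,-13,-8],"roll": 0,"fingers": 0}]'

```text
clock: 44.82
eef_pos: [0.3831, -0.3016, 0.2277]
tool_rot: [1.0, -0.0, -0.002, -0.002]
ft_force: [-0.6, 0.1, 0.3]
grip_width: 0.0426
```

```bash
python3 -c "
from h import *
plan([])
c=cam('side'); x=c['pixels'][90:400,190:440,::-1]; a=cv2.resize(x,(480,595),interpolation=cv2.INTER_CUBIC)
c=cam('scene'); y=c['pixels'][90:370,140:460,::-1]; b=cv2.resize(y,(320,280))
o=np.zeros((595,800,3),np.uint8); o[:,:480]=a; o[:280,480:]=b; cv2.imwrite('pics/f.png',o)"
```

```text
t 44.82 tcp [ 0.3831 -0.3016  0.2277] yaw -0.05 w 0.0426
```

View pics/f.png

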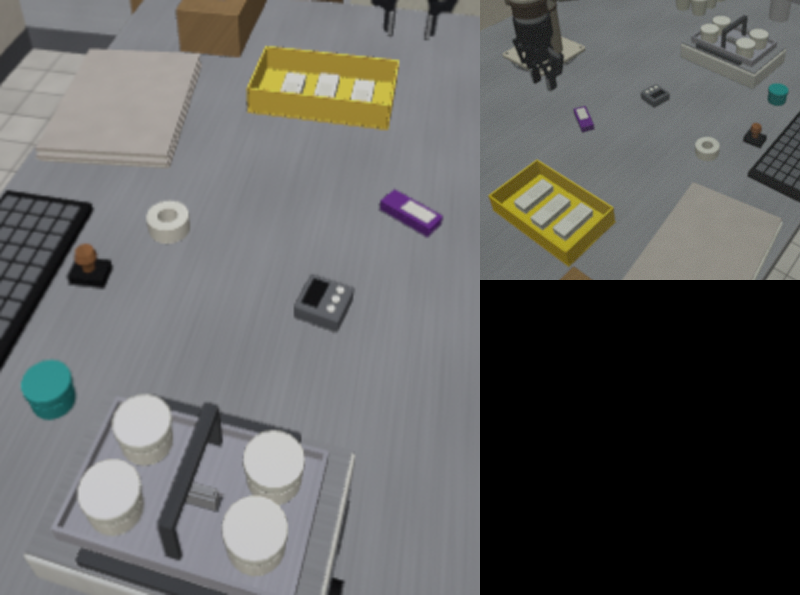

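```bash
python3 -c "
from h import *
print(bot.job_done())"
```

```text
the job is handed in; nothing more can be done
None
```

The job is done and handed in at about 45 s of the 210 s allowed. I turned the spindle about 42° so the tang lines up with the rails. I then seated the carrier over the tang, stood all four white pots on its floor and laid all three white mailers in the yellow basket.

**What the last checks showed:**
- **Final side and scene pictures:** the four pots stand upright in the tray, with the tang up through the slot. The three mailers lie flat, side by side, in the basket. The label roll, timer and stamp, the purple mailer and the turquoise pot look untouched, and the gripper was empty and clear of everything.
- **Tang alignment:** in the close picture after turning, it was within about 1° of the index lines. A separate mask fit put it about 2° off.

**Not fully settled:**
- **Tray flatness:** I judged this from the contact force, the pictures and the pots meeting the tray floor at the expected height; I did not measure it directly. A rough check of the rim's length in the picture gave 216 mm instead of 220, which I put down to coarse pixel picking.
- **Handle height:** during the carry, the pictures suggested the tray hung 5–8 mm lower in the grip than planned. It still touched down at about the expected height.
- **Pot placing force:** setting down two of the pots pushed back with about 17–18 N, a little firm but well under the limit.

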